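# Pack up the charged battery packs and leave the big one on trickle charge

### The arm

A 6-joint arm with a two-finger parallel gripper is mounted at the origin on the work surface. World frame = base frame: x ahead of the robot, y to its left, z up, the work surface at z = 0. Lengths are in m, angles in rad, forces in N, time in s.
With the tool pointing down it reaches from about 0.4 to 0.825 m from the base axis. Payload 7 kg.
Tool frame: the origin (TCP) lies at the very end of the fingers, on their centre line; the grasp point (between the pads) lies 19 mm behind it; z points along the fingers, y is the direction in which the jaws open and shut (so a half turn about z gives the same grasp; the last joint's range is limited). The gripper opens to 88 mm and grips with 3 to 60 N. Pads are 19 mm wide; open, the fingers measure 130 mm over their backs; the gripper's body (78 mm by 193 mm) begins 47 mm behind the grasp point.
Start: joints at [1.405, 0.359, 0.012, 0, -1.224, -0.288], TCP at [0.296, 0.607, 0.227] pointing down, gripper open.
Joint ranges: [-3.07, 3.07], [-1.43, 2.12], [-1.02, 1.25], [-3.03, 1.67], [-3.05, -0], [-3.03, 3.03]. Speed limits (rad/s): [2.39, 2.39, 3.01, 3.14, 3.14, 3.14].

### API

Orientations are given as [roll, pitch, yaw] about the fixed x, y, z axes, in that order (R = Rz(yaw) Ry(pitch) Rx(roll)).
In Python, from station import arm gives the robot as it stands.
- The arm moves only by the shell command python3 -m inch 'ROWS' [FORCE]. ROWS is text: rows parted by semicolons, each of 7 numbers parted by spaces: the closure, from 0 (fully open) to 1 (shut), then the shift along the tool's x, y, z each as a share of 300 mm, from -1 to 1, then the turn, a rotation vector about the tool's x, y, z each as a share of 60 degrees, from -1 to 1. In form: grip tx ty tz rx ry rz; .... A call has 1 to 12 rows; each row is the pose to reach, as a shift and turn from the pose commanded when the call began, along the tool's axes at that moment; what a row does not reach only later rows make up. A row lasts 1/10 s, in which the tool goes at most 50 mm and 8.59 degrees, less where a joint would pass 70% of its speed; a pose out of reach is approached as far as the arm can. A call with a number of a shift or a turn outside -1 to 1 is refused whole. A call with a gripper value outside its range is refused whole. The fingers move at their own pace and stop on an object; FORCE is the grip in N (left out, the last holds). Time passes only in rows, so rows that repeat a pose let the fingers close. It gives the time, the measured TCP pose, the force and the opening at its end, in the units of the state.
- arm.get_state(): the state, without advancing time (a new reading comes with each control period).
- arm.grab_frame(name): name is "scene" or "side" or "wrist"; returns a dict with "img" (384x512x3 uint8, red, green, blue), "range_z" (384x512 float32, m along the optical axis (not along the pixel's ray), 0 where there is no reading), "fx", "fy", "cx", "cy" (pixels), "extrinsics" (4x4, takes a point from world to camera coordinates); the wrist camera has in their place "tool_from_camera" (4x4, takes a point from camera to tool coordinates, whose origin is the TCP and whose axes are the flange's). Camera axes: x right, y up, looking along -z (the intrinsics and any distortion apply to the point x, -y, -z); pixel columns grow to the right and rows downward; lengths in m; the calibration is good to about 2 mm. A picture is of the moment at which its call begins: read the wrist's pose just before it.
- arm.job_done(): hands the job in, once; it reports no verdict.
The state is a dict: "t": time; "q": joint angles; "qd": joint speeds; "joint_efforts": joint torques, N m; "eef_pos": TCP position; "ee_rot": TCP orientation; "force": force on the tool from outside, world axes, zero at the start; "moment": the same for the moment, N m; "width": finger opening in m.
Only numpy, scipy, OpenCV 4.12 (cv2) and the standard library are available. Lean on these libraries where they do the work, as an engineer would, in place of code of your own. Each camera call takes 0.05 s, during which the arm holds its last target.

### The job

Slide the charger's rate slider fully down to zero before you pull any battery pack out of it. Then pull the small packs out of the charger and put them, together with the small packs standing loose on the bench, upright and fully down into the pockets of the carry tray, and swing the tray's keeper bar shut over them until it clicks. Finally leave the slider set at the long trickle line for the big pack, which stays in its bay; leave everything else on the bench alone.

Things in the scene. Friction and masses are not known exactly. Their poses are not given: they have to be found in the camera images.
- charger: battery charger, fixed, a box 140 mm (x) x 271 mm (y) with its flat top 46 mm above the bench, origin under its centre, its front faces the robot (-x). Along its back from its +y end: small bay B, small bay A, and at the -y end the big bay. On the top in front of the small bays: an aluminium panel with the rate slider
- bay_a (a point): centre of the floor of small bay A (28 mm above the bench). The bay is a well 49 mm (x) x 70 mm (y), 18 mm deep below the charger's top, so a seated pack stands 34 mm proud. Axes as the charger
- bay_b (a point): the same for small bay B, 90 mm further towards the charger's +y. In each small bay a sprung catch at the +y end holds the pack by a groove in its end: pulled straight up it lets go within about 8 mm of lift at 9 to 18 N with its weight, after that the pack is free
- rate_slider (a joint): position of the rate slider in m, 0 to 0.075: 0 is zero rate, at its stop at the charger's +y end (a heavy black bar on the scale); it grows towards the charger's -y, a tick every 15 mm. The long, thick black line (trickle rate) is at 0.030. It slides at about 2 N and stays where it is left. It starts between 0.045 and 0.072
- slider_cap (a point): centre of the slider's cap, a black block 18 mm (charger x) x 16 mm (charger y), from the charger's top to 22 mm above it, white index line across it; this point is 12 mm above the charger's top. Axes as the charger; the cap travels along the charger's y
- trickle_line (a point): point on the charger's top, in the middle of the slider's slot, level with the long trickle line; the slider is set when the cap's index line stands here
- tray: aluminium carry tray, fixed, a row of four pockets along its y, 65 mm (x) x 323 mm (y), walls 28 mm high, floor 6 mm thick, origin under the row's centre. A pack fully down has its top 58 mm above the bench. Keeper hinge cheeks at both ends on the far side (+x); two steel catch posts 59 mm high stand 50 to 60 mm in front (-x) of the row's middle line, 45 mm either side of centre
- pocket_0 (a point): centre of the floor of one of the four identical pockets of the tray: 53 mm (tray x) x 74 mm (tray y), 22 mm deep; axes as the tray. Any pack may go into any pocket, its 68 mm length along the tray's y, either way round
- pocket_1 (a point): centre of the floor of one of the four identical pockets of the tray: 53 mm (tray x) x 74 mm (tray y), 22 mm deep; axes as the tray. Any pack may go into any pocket, its 68 mm length along the tray's y, either way round
- pocket_2 (a point): centre of the floor of one of the four identical pockets of the tray: 53 mm (tray x) x 74 mm (tray y), 22 mm deep; axes as the tray. Any pack may go into any pocket, its 68 mm length along the tray's y, either way round
- pocket_3 (a point): centre of the floor of one of the four identical pockets of the tray: 53 mm (tray x) x 74 mm (tray y), 22 mm deep; axes as the tray. Any pack may go into any pocket, its 68 mm length along the tray's y, either way round
- keeper (a joint): angle of the tray's keeper bar in rad: 0 is shut (bar level along the pack tops, 3 mm above them, clicked into two sprung catches); grows as it swings up and over, away from the robot; starts between 1.8 and 2.0. Its stiff hinge holds it wherever it is left (about 3 N at the grip moves it); the catches resist from 0.065 to 0.04 rad with up to about 10 N at the grip, then it snaps to 0
- keeper_hinge (a point): middle of the keeper's hinge axis, 30 mm above the bench, 60 mm from the tray's origin along its +x; the axis is the tray's y. The keeper bar is a flat steel strip 24 mm wide and 342 mm long on two 70 mm arms at its ends
- keeper_grip (a point): middle of the keeper's pull grip, a round rod 11 mm thick, 90 mm long along the tray's y, joined to the bar only at its ends, so free 35 mm either side of this point. 128 mm from the hinge axis: shut it is 60 mm in front (-x) of the pockets' middle line, 75 mm above the bench; open at the start about 130 to 150 mm beyond (+x) that line, 120 to 140 mm above the bench
- pack_a_mid (a point): small battery pack, a dark block 46 x 68 x 52 mm high, 0.2 to 0.42 kg, this point at its centre (26 mm above its underside), x along its 46 mm width (the ribbed faces to grip), y along its 68 mm length, z up; starts clicked into bay A of the charger with its underside on the bay floor; y of the pack along y of the charger. May be absent (None)
- pack_b_mid (a point): small battery pack, a dark block 46 x 68 x 52 mm high, 0.2 to 0.42 kg, this point at its centre (26 mm above its underside), x along its 46 mm width (the ribbed faces to grip), y along its 68 mm length, z up; starts clicked into bay B of the charger with its underside on the bay floor; y of the pack along y of the charger. May be absent (None)
- pack_c_mid (a point): small battery pack, a dark block 46 x 68 x 52 mm high, 0.2 to 0.42 kg, this point at its centre (26 mm above its underside), x along its 46 mm width (the ribbed faces to grip), y along its 68 mm length, z up; starts standing upright and loose on the bench between charger and tray, turned any way up to 0.6 rad from its 68 mm length lying along world y. May be absent (None)
- pack_d_mid (a point): small battery pack, a dark block 46 x 68 x 52 mm high, 0.2 to 0.42 kg, this point at its centre (26 mm above its underside), x along its 46 mm width (the ribbed faces to grip), y along its 68 mm length, z up; starts standing upright and loose on the bench between charger and tray, turned any way up to 0.6 rad from its 68 mm length lying along world y. May be absent (None)
- pack_e_mid (a point): small battery pack, a dark block 46 x 68 x 52 mm high, 0.2 to 0.42 kg, this point at its centre (26 mm above its underside), x along its 46 mm width (the ribbed faces to grip), y along its 68 mm length, z up; starts standing upright and loose on the bench between charger and tray, turned any way up to 0.6 rad from its 68 mm length lying along world y. May be absent (None)
- big_pack_mid (a point): big battery pack 90 mm (charger x) x 58 mm x 66 mm high, centre; it stays in the charger's big bay, its top 48 mm above the charger's top
- wrench: bystander: combination wrench 190 mm long, lying on the bench beyond the charger or tray; origin at its middle on the bench
- glue: bystander: white glue bottle, 48 mm diameter, 125 mm high, standing; origin under its centre

How it is judged:
By the outcome, as a careful person would: the job done as asked, in the order asked, and still so for the second after the job is handed in, with the robot touching nothing.
Of pack_a, pack_b only 1 to 2 are there at a start; the rules pass over those that are not, and their reading is None.
Of pack_c, pack_d, pack_e only 2 to 2 are there at a start; the rules pass over those that are not, and their reading is None.
At some moment in a run one of pack_c, pack_d, pack_e may be knocked a few centimetres aside while the robot is not near it.
Once in a run the grip may slacken for a moment while it holds something.
It also fails if it takes over 200 s, if anything falls off the work surface, if the arm or the gripper's body presses on something with over 40 N, if the wrist force passes 120 N, or if a joint passes its speed limit or range.

## Working session

There is one attempt and no reset: what is moved stays moved. The work goes in short steps, Python scripts to look and compute and a shell command to move; the robot and the scene stay as the last step left them, time stands still between calls to the robot, and variables do not carry over. Pictures are saved under pics/ and viewed, and the job is handed in when it is done.

```bash
ls -la; mkdir -p pics
python3 - <<'E'
from station import arm
import cv2,numpy as np
s=arm.get_state(); print(s)
for n in ["scene","side","wrist"]:
    f=arm.grab_frame(n); cv2.imwrite(f"pics/{n}0.png",f["img"][:,:,::-1]); np.savez(f"pics/{n}0.npz",**f)
    print(n,{k:v for k,v in f.items() if k not in("img","range_z")})
E
```

```text
total 12
drwxr-xr-x  3 agent agent 4096 Dec  6 01:13 .
drwxr-xr-x 23 root  root  4096 Dec  6 01:13 ..
drwxr-xr-x  2 agent agent 4096 Dec  6 01:13 pics
{'t': 0.0, 'q': array([ 1.40509916e+00,  3.59371889e-01,  1.10742174e-02, -3.79439471e-04,
       -1.22410623e+00, -2.88121332e-01]), 'qd': array([ 0.00033603,  0.00030991,  0.00082338, -0.00040127,  0.00052186,
        0.00076204]), 'joint_efforts': array([-7.61769461e-04, -5.82721603e+01,  2.93061626e+01,  6.99701920e+00,
        6.94390954e-03, -1.63977584e-04]), 'eef_pos': array([0.29570749, 0.60623434, 0.2256338 ]), 'ee_rot': array([ 3.13994998e+00, -1.14846586e-04, -4.53947619e-01]), 'force': array([-0.28033469, -0.49259255,  0.17481608]), 'moment': array([ 0.0086191 ,  0.04435577, -0.00923835]), 'width': 0.0874477759222365}
scene {'fx': 355.732669853328, 'fy': 355.732669853328, 'cx': 251.67928031292735, 'cy': 192.08933797449555, 'extrinsics': array([[-4.09388871e-02,  9.99126691e-01, -8.35834368e-03,
         1.04632487e-04],
       [-7.73664967e-01, -2.64048391e-02,  6.33044472e-01,
         4.30156661e-01],
       [ 6.32270928
[... 291 characters left out ...]
163, -0.08560246,  0.02082867, -0.59302588],
       [ 0.03193313,  0.57116304,  0.82021525, -0.09114374],
       [-0.08210901, -0.81636083,  0.5716757 , -1.45150737],
       [ 0.        ,  0.        ,  0.        ,  1.        ]])}
wrist {'fx': 297.9799622603719, 'fy': 297.9799622603719, 'cx': 253.63224344045733, 'cy': 193.44469405023395, 'tool_from_camera': array([[ 8.25802750e-04,  9.59124581e-01,  2.82982961e-01,
         7.63126956e-02],
       [ 9.99999643e-01, -7.41948491e-04, -4.03492207e-04,
        -2.63627709e-04],
       [-1.77040513e-04,  2.82983194e-01, -9.59124851e-01,
        -1.58528724e-01],
       [ 0.00000000e+00,  0.00000000e+00,  0.00000000e+00,
         1.00000000e+00]])}
```

View pics/scene0.png

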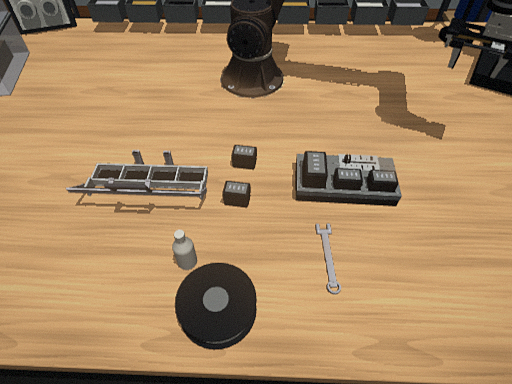

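View pics/side0.png

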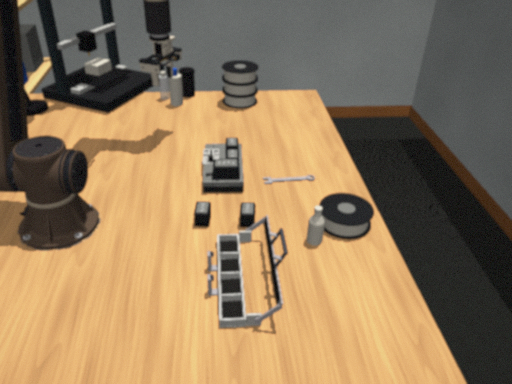

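View pics/wrist0.png

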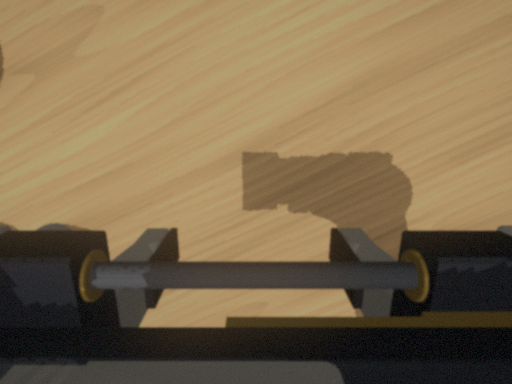

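```bash
cat > h.py <<'E'
import numpy as np,cv2
from scipy.spatial.transform import Rotation as R
def toolT(s):
    T=np.eye(4);T[:3,:3]=R.from_euler('xyz',s['ee_rot']).as_matrix();T[:3,3]=s['eef_pos'];return T
def cam2world(f,s=None):
    if 'extrinsics' in f: return np.linalg.inv(f['extrinsics'])
    return toolT(s)@f['tool_from_camera']
def cloud(f,s=None):
    M=cam2world(f,s);z=f['range_z'];v,u=np.mgrid[:z.shape[0],:z.shape[1]]
    P=np.stack([(u-f['cx'])/f['fx']*z,-(v-f['cy'])/f['fy']*z,-z],-1)
    W=P@M[:3,:3].T+M[:3,3];W[z<=0]=np.nan;return W
def ray(f,u,v,z,s=None):
    M=cam2world(f,s);d=M[:3,:3]@np.array([(u-f['cx'])/f['fx'],-(v-f['cy'])/f['fy'],-1]);o=M[:3,3]
    return o+d*(z-o[2])/d[2]
def proj(f,p,s=None):
    c=np.linalg.inv(cam2world(f,s))@np.append(p,1)
    return f['cx']+f['fx']*c[0]/-c[2], f['cy']-f['fy']*c[1]/-c[2]
def topmap(W,img,x0,x1,y0,y1,res,zmin=.005,zmax=.3):
    """top-down map for viewing: image up=+x, left=+y"""
    pass
def load(n): return dict(np.load(f'pics/{n}.npz'))
def snap(arm,n,name):
    s=arm.get_state();f=arm.grab_frame(n);cv2.imwrite(f'pics/{name}.png',f['img'][:,:,::-1])
    np.savez(f'pics/{name}.npz',**f);np.savez(f'pics/{name}_s.npz',**s);return f,s
def rel(s,p,yaw):
    """shift shares & rz share in current tool frame to reach TCP p with tool down, yaw"""
    T=toolT(s);d=T[:3,:3].T@(np.array(p)-T[:3,3])
    Rt=R.from_euler('xyz',[np.pi,0,yaw]).as_matrix()
    r=R.from_matrix(T[:3,:3].T@Rt).as_rotvec()
    return d/.3, r/(np.pi/3)
E
python3 - <<'E'
from h import *
for n in("scene0","side0"):
    f=load(n);W=cloud(f)
    ok=np.isfinite(W[...,2])
    print(n,ok.mean(),np.nanmedian(W[...,2]))
    m=((W[...,2]>.02)&(W[...,2]<.25)&(W[...,0]>.3)&(W[...,0]<1.0)&(abs(W[...,1])<.6)).astype(np.uint8)
    k,l,st,c=cv2.connectedComponentsWithStats(m)
    for i in range(1,k):
        if st[i,4]>40:
            w=W[l==i];print(st[i],w.min(0).round(3),w.max(0).round(3),np.median(w,0).round(3))
f=load("scene0")
im=f['img'][:,:,::-1]
cv2.imwrite('pics/sc_z.png',cv2.resize(im[130:220,50:420],None,fx=2.15,fy=2.15,interpolation=3))
f=load("side0");im=f['img'][:,:,::-1]
cv2.imwrite('pics/si_z.png',cv2.resize(im[130:340,170:340],None,fx=2.8,fy=2.8,interpolation=3))
E
```

```text
scene0 0.9961496988932291 0.00019614849296711867
[231 145  26  21 438] [ 0.419 -0.041  0.02 ] [0.472 0.031 0.055] [ 0.459 -0.003  0.05 ]
[132 150  10  13  93] [ 0.457 -0.325  0.02 ] [ 0.475 -0.305  0.061] [ 0.466 -0.313  0.043]
[163 151  10  13  90] [ 0.457 -0.235  0.02 ] [ 0.475 -0.215  0.061] [ 0.467 -0.224  0.045]
[ 296  151  106   52 4534] [0.443 0.143 0.02 ] [0.595 0.418 0.098] [0.56  0.276 0.048]
[  66  163  141   35 2077] [ 0.484 -0.444  0.02 ] [ 0.662 -0.1    0.139] [ 0.627 -0.269  0.068]
[222 181  28  23 527] [ 0.56  -0.053  0.02 ] [0.613 0.017 0.056] [ 0.598 -0.017  0.051]
[172 230  24  37 632] [ 0.761 -0.147  0.02 ] [ 0.803 -0.1    0.127] [ 0.79  -0.119  0.081]
[ 175  263   81   79 5061] [ 0.807 -0.124  0.05 ] [0.976 0.044 0.06 ] [ 0.898 -0.039  0.056]
side0 0.9959462483723959 0.0007508145433382518
[ 202  138   42   52 1843] [0.441 0.136 0.02 ] [0.589 0.425 0.101] [0.516 0.199 0.049]
[ 307  192   67   49 2125] [ 0.751 -0.154  0.02 ] [0.973 0.049 0.129] [ 0.866 -0.08   0.057]
[194 201  17  22 329] [ 0.416 -0.047  0.02 ] [0.467 0.028 0.057] [ 0.442 -0.027  0.051]
[ 217  202   71  121 2343] [ 0.481 -0.447  0.02 ] [0.658 0.015 0.142] [ 0.581 -0.275  0.048]
[207 251   6  16  68] [ 0.455 -0.241  0.021] [ 0.469 -0.217  0.063] [ 0.46  -0.235  0.055]
[207 274   7  17  84] [ 0.454 -0.329  0.021] [ 0.47  -0.308  0.064] [ 0.46  -0.325  0.055]
```

View pics/sc_z.png

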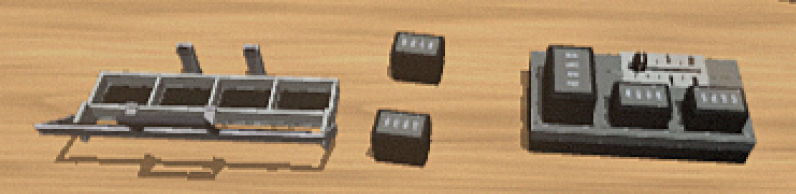

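View pics/si_z.png

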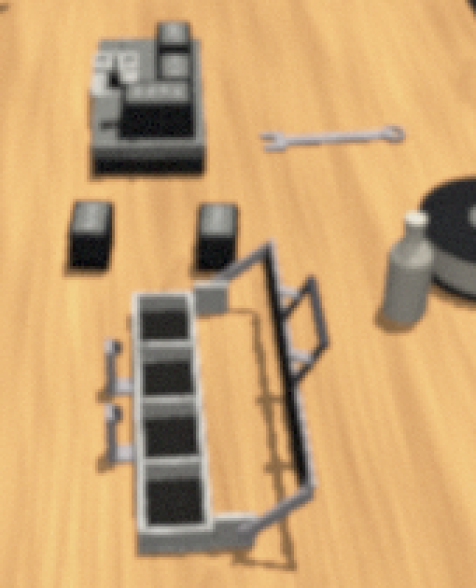

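```bash
cat > to.py <<'E'
import sys
from h import *
from station import arm
s=arm.get_state();a=[float(x) for x in sys.argv[1:]]
yaw=a[3] if len(a)>3 else s['ee_rot'][2]
d,r=rel(s,a[:3],yaw);print('now',s['eef_pos'].round(4),s['ee_rot'].round(3),'d',d.round(4),'r',r.round(4),'t',round(s['t'],2),'w',round(s['width'],4))
E
python3 to.py .52 .25 .22 -1.5708
```

```text
now [0.2958 0.6063 0.2258] [ 3.14  -0.    -0.454] d [1.1925 0.7399 0.0205] r [ 1.0000e-03 -8.0000e-04  1.0666e+00] t 0.15 w 0.0879
```

```bash
python3 -m inch '0 1 .62 .02 0 0 1;0 1 .62 .02 0 0 1;0 1 .62 .02 0 0 1;0 1 .62 .02 0 0 1;0 1 .62 .02 0 0 1;0 1 .62 .02 0 0 1;0 1 .62 .02 0 0 1;0 1 .62 .02 0 0 1;0 1 .62 .02 0 0 1;0 1 .62 .02 0 0 1'; python3 to.py .52 .25 .22 -1.5708
```

```text
t: 1.15
eef_pos: [0.4838, 0.3084, 0.2205]
ee_rot: [3.141, 0.0, -1.5]
force: [-0.9, 0.0, -0.3]
width: 0.0875
now [0.4838 0.3084 0.2205] [ 3.141  0.    -1.5  ] d [ 0.2026 -0.1065  0.0015] r [0.0001 0.0001 0.0675] t 1.15 w 0.0875
```

```bash
python3 -m inch '0 .2 -.107 0 0 0 .067;0 .2 -.107 0 0 0 .067;0 .2 -.107 0 0 0 .067;0 .2 -.107 0 0 0 .067'
python3 - <<'E'
from h import *
from station import arm
f,s=snap(arm,"wrist","w1");print(s['eef_pos'],s['ee_rot'])
cv2.imwrite('pics/w1z.png',cv2.resize(f['img'][:,:,::-1],(800,600),interpolation=3))
E
```

```text
t: 1.55
eef_pos: [0.5199, 0.2514, 0.2204]
ee_rot: [3.141, 0.0, -1.57]
force: [0.3, 0.3, 0.1]
width: 0.0877
[0.51986266 0.25136618 0.22039994] [ 3.14141434e+00  5.66735762e-05 -1.56984628e+00]
```

View pics/w1z.png

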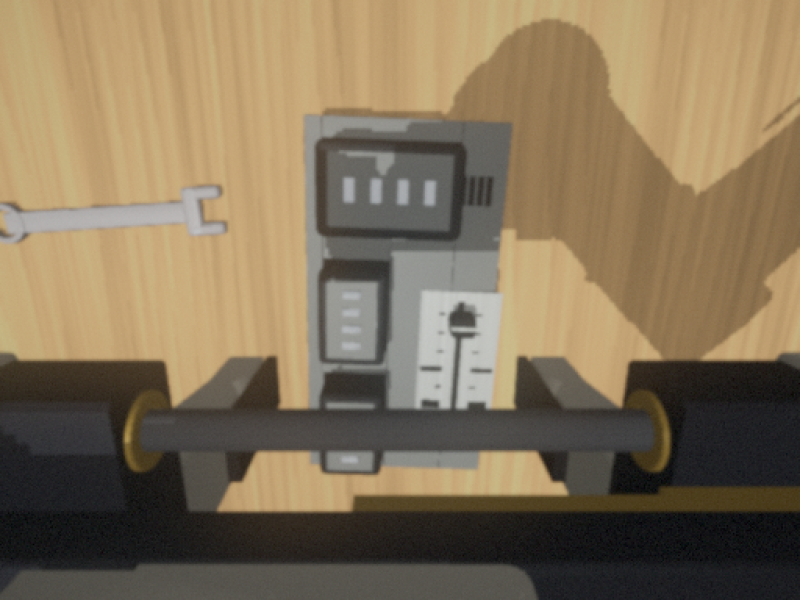

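Run:
```python
from h import *
f=load('w1');s=dict(np.load('pics/w1_s.npz'));W=cloud(f,s)
def rect(m,name,n=150):
    k,l,st,c=cv2.connectedComponentsWithStats(m.astype(np.uint8))
    for i in range(1,k):
        if st[i,4]>n:
            w=W[l==i];r=cv2.minAreaRect((w[:,:2]*1000).astype(np.float32));print(name,st[i],np.array(r[0]).round(1),np.array(r[1]).round(1),round(r[2],1),w[:,2].mean().round(4))
z=W[...,2]
rect((z>.074)&(z<.087)&(W[...,0]<.62)&(W[...,0]>.4),'pack')
rect((z>.088)&(z<.1)&(W[...,0]<.62)&(W[...,0]>.4),'big')
rect((z>.040)&(z<.052)&(W[...,0]<.62)&(W[...,0]>.4),'top')
rect((z>.06)&(z<.072)&(W[...,0]<.5)&(W[...,0]>.4),'cap',20)
for n,u,v in [('cfar',512,123),('cnear',478,467),('cback',305,115),('panel tl',422,291),('panel tr',501,293),('trL',430,369.5),('trR',481,371.5),('zL',430,404.5),('zR',477,406),('slot',457,372),('slot2',455,400),('ix',463,330)]:
    print(n,ray(f,u/1.5625,v/1.5625,.046 if n!='ix' else .068,s).round(4))
```

```text
pack [ 203  172   45   62 2600] [550.5 275. ] [67.3 46.9] 88.0 0.0805
pack [204 250  41  11 422] [553.1 336.4] [45.7 13.1] 1.2 0.0793
pack [205 289  39  15 571] [554.2 387.4] [21.5 44.8] 89.6 0.0806
big [ 201   88   98   67 5936] [524.4 190. ] [58.1 90.2] 87.9 0.0945
top [  194    73   134   188 12997] [513.8 253.8] [217.8 145.1] 88.0 0.0466
top [244 289  63  12 657] [491.8 407.9] [18.5 79.8] 88.0 0.0464
cap [288 201  18  16 250] [472.3 285.1] [18.4 16. ] 1.4 0.0679
cfar [0.4424 0.1481 0.046 ]
cnear [0.4514 0.4162 0.046 ]
cback [0.5807 0.1433 0.046 ]
panel tl [0.5006 0.2646 0.046 ]
panel tr [0.442  0.2661 0.046 ]
trL [0.4933 0.3279 0.046 ]
trR [0.4535 0.3295 0.046 ]
zL [0.4926 0.3582 0.046 ]
zR [0.4551 0.3595 0.046 ]
slot [0.4722 0.33   0.046 ]
slot2 [0.4728 0.3542 0.046 ]
ix [0.4723 0.2873 0.068 ]
```

```bash
python3 to.py .4723 .286 .051 -1.606
```

```text
now [0.5197 0.2516 0.2204] [ 3.141  0.    -1.569] d [-0.1149  0.1578  0.5648] r [0.0002 0.0001 0.035 ] t 1.6 w 0.0878
```

```bash
python3 -m inch '.55 -.115 .158 .1 0 0 .035;.55 -.115 .158 .2 0 0 .035;.55 -.115 .158 .3 0 0 .035;.55 -.115 .158 .35 0 0 .035;.55 -.115 .158 .35 0 0 .035;.55 -.115 .158 .45 0 0 .035;.55 -.115 .158 .52 0 0 .035;.55 -.115 .158 .565 0 0 .035;.55 -.115 .158 .565 0 0 .035;1 -.115 .158 .565 0 0 .035;1 -.115 .158 .565 0 0 .035;1 -.115 .158 .565 0 0 .035' 15; python3 -m inch '1 0 0 0 0 0 0;1 0 0 0 0 0 0;1 0 0 0 0 0 0' ; python3 to.py .475 .362 .051
```

```text
t: 2.8
eef_pos: [0.4733, 0.2856, 0.0523]
ee_rot: [-3.14, 0.002, -1.607]
force: [-0.6, 0.7, 0.5]
width: 0.0208
t: 3.1
eef_pos: [0.4725, 0.2852, 0.0521]
ee_rot: [-3.142, 0.001, -1.608]
force: [-5.3, -0.1, 6.5]
width: 0.018
now [0.4725 0.2852 0.0521] [-3.142e+00  1.000e-03 -1.608e+00] d [-0.2562  0.0011  0.004 ] r [-0.      0.0008 -0.    ] t 3.1 w 0.018
```

Gripped the 18 mm cap. Slide to the stop.

```bash
python3 -m inch '1 -.05 0 0 0 0 0;1 -.1 0 0 0 0 0;1 -.15 0 0 0 0 0;1 -.2 0 0 0 0 0;1 -.23 0 0 0 0 0;1 -.25 0 0 0 0 0;1 -.265 0 0 0 0 0;1 -.265 0 0 0 0 0;1 -.265 0 0 0 0 0' 25; python3 to.py .475 .362 .051
```

```text
t: 4.0
eef_pos: [0.4749, 0.3572, 0.052]
ee_rot: [3.138, -0.011, -1.609]
force: [1.4, -24.4, 18.3]
width: 0.0181
now [0.4749 0.3572 0.052 ] [ 3.138 -0.011 -1.609] d [-0.0162  0.0003  0.0032] r [ 0.0031 -0.0104 -0.    ] t 4.0 w 0.0181
```

```bash
python3 -m inch '.55 -.25 0 0 0 0 0;.55 -.25 0 0 0 0 0;.55 -.25 0 0 0 0 0;.55 -.25 0 -.1 0 0 0;.55 -.25 0 -.25 0 0 0;.55 0 -.2 -.4 0 0 0;.3 .25 -.26 -.4 0 0 0;.3 .25 -.26 -.4 0 0 0;.3 .25 -.26 -.4 0 0 0;.3 .25 -.26 -.4 0 0 0'
python3 - <<'E'
from h import *
from station import arm
f,s=snap(arm,"wrist","w2");print(s['eef_pos'],s['ee_rot'])
cv2.imwrite('pics/w2z.png',cv2.resize(f['img'][:,:,::-1],(800,600),interpolation=3))
W=cloud(f,s);z=W[...,2]
def rect(m,name,n=150):
    k,l,st,c=cv2.connectedComponentsWithStats(m.astype(np.uint8))
    for i in range(1,k):
        if st[i,4]>n:
            w=W[l==i];r=cv2.minAreaRect((w[:,:2]*1000).astype(np.float32));print(name,st[i],np.array(r[0]).round(1),np.array(r[1]).round(1),round(r[2],1),w[:,2].mean().round(4))
rect((z>.074)&(z<.087)&(W[...,0]<.62)&(W[...,0]>.4),'pack')
rect((z>.06)&(z<.072)&(W[...,0]<.5)&(W[...,0]>.4),'cap',20)
E
```

```text
t: 5.0
eef_pos: [0.5521, 0.2831, 0.1728]
ee_rot: [-3.14, 0.001, -1.611]
force: [0.1, 0.4, -0.1]
width: 0.0605
[0.55210991 0.28313417 0.1728116 ] [-3.14016707e+00  1.16936315e-03 -1.61144027e+00]
pack [ 229  148   54   75 3824] [550.3 275.7] [68.2 46.9] 88.0 0.0805
pack [231 243  49  18 854] [552.9 339.3] [16.9 45.7] 86.9 0.0797
pack [233 289  46  18 815] [554.4 387.5] [22.3 44.7] 87.3 0.0807
```

View pics/w2z.png

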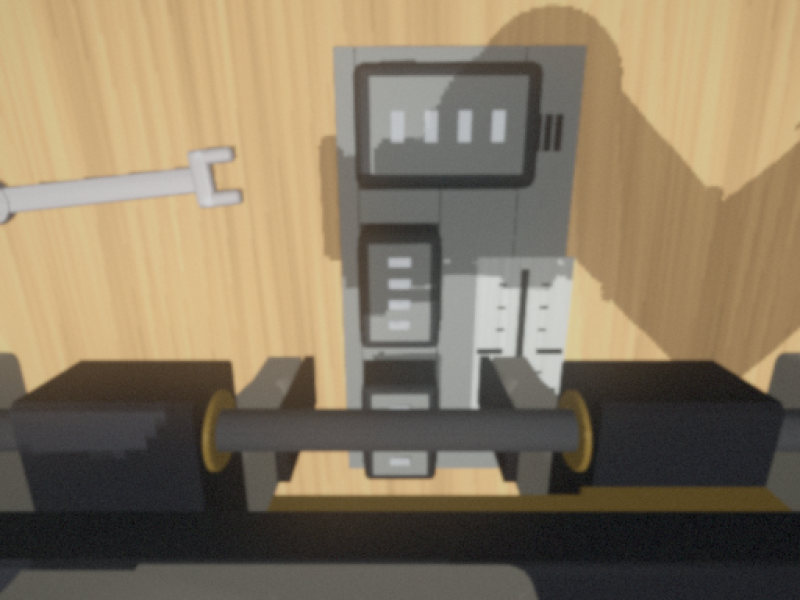

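```bash
python3 - <<'E'
from h import *
from station import arm
f,s=snap(arm,"scene","s2")
cv2.imwrite('pics/s2z.png',cv2.resize(f['img'][140:215,215:420,::-1],None,fx=3.9,fy=3.9,interpolation=3))
W=cloud(f);z=W[...,2]
m=(z>.058)&(z<.073)&(W[...,0]<.49)&(W[...,0]>.455)&(W[...,1]>.25)&(W[...,1]<.4)
print(W[m].round(3)[:20],np.median(W[m],0))
E
python3 to.py .5505 .2755 .055 -1.606
```

```text
[[0.468 0.352 0.066]
 [0.471 0.353 0.069]
 [0.471 0.356 0.069]
 [0.469 0.359 0.067]
 [0.471 0.361 0.069]
 [0.475 0.35  0.068]
 [0.476 0.352 0.069]
 [0.475 0.355 0.069]
 [0.477 0.357 0.071]
 [0.475 0.361 0.069]
 [0.473 0.364 0.067]
 [0.47  0.35  0.06 ]
 [0.476 0.35  0.066]
 [0.48  0.351 0.07 ]
 [0.481 0.354 0.071]
 [0.48  0.357 0.07 ]
 [0.476 0.361 0.066]
 [0.477 0.363 0.067]
 [0.474 0.349 0.06 ]
 [0.479 0.35  0.065]] [0.48103953 0.35541367 0.0671905 ]
now [0.5512 0.2856 0.1717] [-3.141e+00  1.000e-03 -1.610e+00] d [0.0342 0.0013 0.3891] r [-0.0006  0.0008 -0.0035] t 5.1 w 0.061
```

View pics/s2z.png

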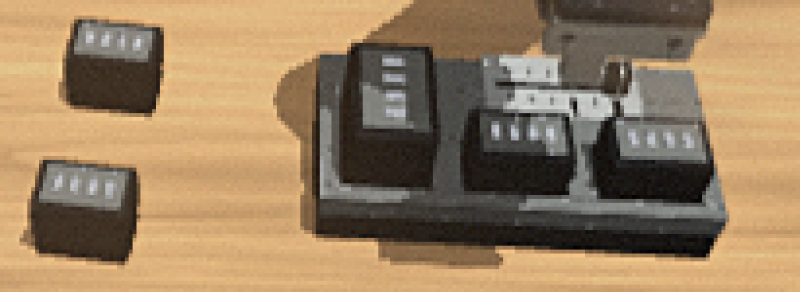

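```bash
python3 -m inch '.3 .2 .08 -.1 0 0 0;.3 1 .15 -.4 0 0 0;.3 1 .15 -.4 0 0 0;.3 1 .15 -.4 0 0 0;.3 1 .15 -.4 0 0 0;.3 1 .15 -.4 0 0 0;.3 1 .15 -.4 0 0 0;.3 1 .15 -.4 0 0 0;.3 1 .15 -.4 0 0 0'; python3 to.py .50 -.24 .29 -1.571
```

```text
t: 6.0
eef_pos: [0.4948, -0.0113, 0.2912]
ee_rot: [-3.141, 0.001, -1.608]
force: [0.1, 0.6, 0.1]
width: 0.0615
now [ 0.4948 -0.0113  0.2912] [-3.141e+00  1.000e-03 -1.608e+00] d [ 0.7611 -0.0459  0.0034] r [-0.0005  0.0006 -0.0356] t 6.0 w 0.0615
```

```bash
cat > look.py <<'E'
import sys
from h import *
from station import arm
n=sys.argv[1]
f,s=snap(arm,"wrist",n);print(s['eef_pos'].round(4),s['ee_rot'].round(3))
cv2.imwrite(f'pics/{n}z.png',cv2.resize(f['img'][:,:,::-1],(800,600),interpolation=3))
W=cloud(f,s);z=W[...,2]
def rect(m,name,n=150):
    k,l,st,c=cv2.connectedComponentsWithStats(m.astype(np.uint8))
    for i in range(1,k):
        if st[i,4]>n:
            w=W[l==i];r=cv2.minAreaRect((w[:,:2]*1000).astype(np.float32));print(name,st[i],np.array(r[0]).round(1),np.array(r[1]).round(1),round(r[2],1),w[:,2].mean().round(4))
for a in sys.argv[2:]:
    lo,hi=map(float,a.split(','));rect((z>lo)&(z<hi)&(W[...,0]>.38)&(W[...,0]<.72),a)
E
python3 -m inch '.3 .76 -.046 0 0 0 -.035;.3 .76 -.046 0 0 0 -.035;.3 .76 -.046 0 0 0 -.035;.3 .76 -.046 0 0 0 -.035;.3 .76 -.046 0 0 0 -.035;.3 .76 -.046 0 0 0 -.035;.3 .76 -.046 0 0 0 -.035;.3 .76 -.046 0 0 0 -.035'; python3 look.py w3 .047,.056 .022,.034 -.01,.012 .056,.066
```

```text
t: 6.8
eef_pos: [0.5006, -0.2386, 0.2905]
ee_rot: [3.141, 0.0, -1.57]
force: [-0.8, -0.3, -0.3]
width: 0.0615
[ 0.5006 -0.2386  0.2905] [ 3.141  0.    -1.57 ]
.047,.056 [186 289  32  28 797] [581.7 -20.4] [52.2 48.4] 87.2 0.0527
.047,.056 [275 290  33  27 761] [440.9 -15.3] [49.2 46. ] 83.8 0.0524
.022,.034 [ 187    7   82  237 3232] [ 531.7 -271.4] [100.6 323. ] 0.3 0.028
-.01,.012 [  87    0   53   99 3969] [ 691.5 -386.5] [ 56.9 123.5] 0.0 0.0003
-.01,.012 [  148     0    74   235 13506] [ 595.4 -282.6] [331.7  90.6] 89.8 0.0004
-.01,.012 [  199     0   147   261 18279] [ 484.2 -256.8] [384.1 208.3] 90.0 0.0005
-.01,.012 [ 223   16   41   60 2374] [ 514.7 -391.4] [72.7 53.3] 89.8 0.0074
-.01,.012 [ 224   80   39   56 2031] [ 515.5 -310.9] [74.4 53.2] 89.3 0.0073
-.01,.012 [ 110  107   37   76 2048] [ 686.7 -256.2] [112.1  44.2] 89.2 0.0003
-.01,.012 [ 225  140   37   49 1701] [ 515.9 -230.4] [72.1 53.2] 89.9 0.0074
-.01,.012 [ 114  188   40   65 1434] [ 693.  -135.8] [109.5  54.8] 89.2 0.0003
-.01,.012 [ 226  194   35   42 1416] [ 516.6 -149.5] [69.  53.1] 89.9 0.0074
-.01,.012 [ 215  289   61   28 1567] [516.   15.3] [105.3  62.8] 0.1 0.0005
-.01,.012 [304 289  18  28 386] [394.   18.1] [56.8 29.2] 87.1 0.0005
.056,.066 [276  97  14  16 194] [ 463.8 -316. ] [16.4 18.1] 0.1 0.059
.056,.066 [274 167  13  15 168] [ 464.7 -226.5] [16.1 19.4] 1.8 0.0589
```

View pics/w3z.png

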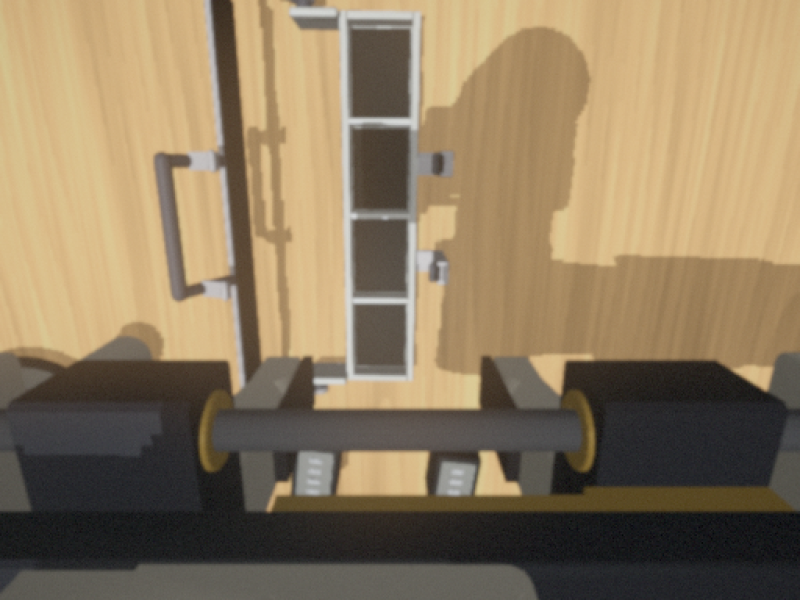

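```bash
python3 -m inch '.3 -.5 -.06 .1 0 0 0;.3 -1 -.06 .22 0 0 0;.3 -1 -.06 .22 0 0 0;.3 -1 -.06 .22 0 0 0;.3 -1 -.06 .22 0 0 0;.3 -1 -.06 .22 0 0 0;.3 -1 -.06 .22 0 0 0;.3 -1 -.06 .22 0 0 0'; python3 look.py w4 .047,.056
```

```text
t: 7.65
eef_pos: [0.5178, 0.0625, 0.2248]
ee_rot: [3.141, -0.0, -1.566]
force: [0.7, -1.4, 0.2]
width: 0.0615
[0.5178 0.0625 0.2248] [ 3.141 -0.    -1.566]
.047,.056 [ 171   66   47   70 2830] [582.6 -17.7] [68.1 46.3] 82.5 0.0525
.047,.056 [ 298   79   53   69 2727] [442.1  -5.2] [68.1 46.3] 83.1 0.0525
.047,.056 [213 251  72   7 243] [523.4 162.4] [ 4.5 88.7] 88.2 0.0514
```

View pics/w4z.png

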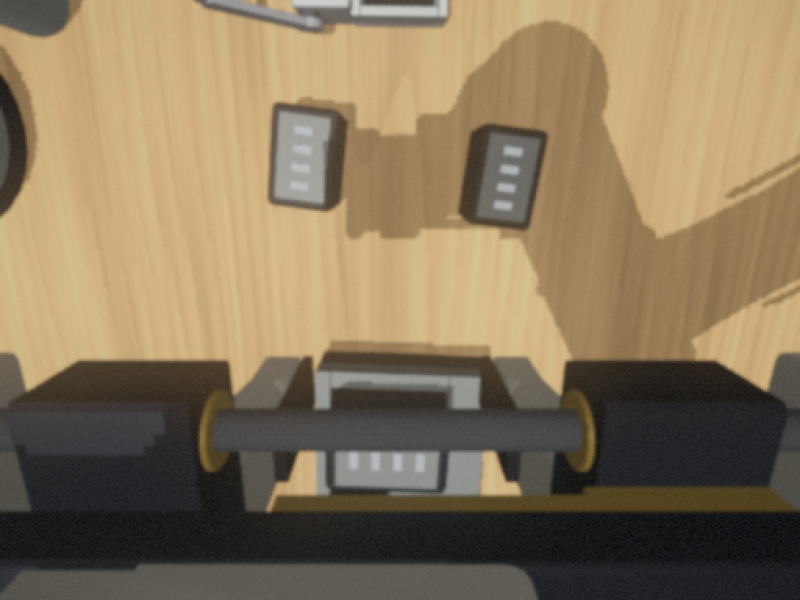

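```bash
python3 to.py .5826 -.0177 .027 -1.702
```

```text
now [0.518  0.0613 0.2252] [ 3.142 -0.    -1.568] d [ 0.2638 -0.2146  0.6607] r [ 0.000e+00 -1.000e-04  1.281e-01] t 7.7 w 0.0613
```

```bash
python3 -m inch '.3 .264 -.215 .1 0 0 .128;.3 .264 -.215 .2 0 0 .128;.3 .264 -.215 .3 0 0 .128;.3 .264 -.215 .4 0 0 .128;.3 .264 -.215 .52 0 0 .128;.3 .264 -.215 .62 0 0 .128;.3 .264 -.215 .661 0 0 .128;.3 .264 -.215 .661 0 0 .128;1 .264 -.215 .661 0 0 .128;1 .264 -.215 .661 0 0 .128;1 .264 -.215 .661 0 0 .128;1 .264 -.215 .661 0 0 .128' 45; python3 -m inch '1 0 0 0 0 0 0;1 0 0 0 0 0 0;1 0 0 -.1 0 0 0;1 0 0 -.2 0 0 0;1 0 0 -.3 0 0 0;1 0 0 -.3 0 0 0;1 0 0 -.3 0 0 0'; python3 to.py .5166 -.1503 .11 -1.578
```

```text
t: 8.9
eef_pos: [0.5835, -0.019, 0.0285]
ee_rot: [-3.14, 0.001, -1.705]
force: [-2.0, 0.3, 6.0]
width: 0.0457
t: 9.6
eef_pos: [0.5828, -0.019, 0.1175]
ee_rot: [-3.14, 0.001, -1.705]
force: [-0.5, -1.0, -3.8]
width: 0.0454
now [ 0.5828 -0.019   0.1175] [-3.140e+00  1.000e-03 -1.705e+00] d [0.4635 0.1601 0.0242] r [-0.0015  0.0011 -0.1217] t 9.6 w 0.0454
```

```bash
python3 -m inch '1 .1 .02 0 0 0 0;1 .3 .07 0 0 0 -.06;1 .95 .18 .02 0 0 -.122;1 .95 .18 .02 0 0 -.122;1 .95 .18 .02 0 0 -.122;1 .95 .18 .02 0 0 -.122;1 .95 .18 .02 0 0 -.122;1 .95 .18 .02 0 0 -.122;1 .95 .18 .02 0 0 -.122'; python3 to.py .5147 -.3925 .10 -1.578
```

```text
t: 10.5
eef_pos: [0.4905, -0.294, 0.1097]
ee_rot: [3.14, 0.001, -1.578]
force: [0.1, -0.4, -4.0]
width: 0.0457
now [ 0.4905 -0.294   0.1097] [ 3.140e+00  1.000e-03 -1.578e+00] d [ 0.3277 -0.0833  0.0319] r [ 0.0016  0.0007 -0.0003] t 10.5 w 0.0457
```

```bash
python3 -m inch '1 .1 -.083 0 0 0 0;1 .25 -.083 0.03 0 0 0;1 .328 -.083 .032 0 0 0;1 .328 -.083 .032 0 0 0;1 .328 -.083 .032 0 0 0;1 .328 -.083 .032 0 0 0'; python3 look.py w5 .05,.056; python3 to.py .5147 -.3925 .034 -1.578;  python3 - <<'E'
from h import *
from station import arm
f,s=snap(arm,"side","s5")
cv2.imwrite('pics/s5z.png',cv2.resize(f['img'][190:340,170:370,::-1],None,fx=4,fy=4,interpolation=3))
E
```

```text
t: 11.1
eef_pos: [0.5157, -0.3914, 0.101]
ee_rot: [3.141, 0.0, -1.576]
force: [0.5, 0.7, -3.9]
width: 0.0458
[ 0.5157 -0.3914  0.101 ] [ 3.141  0.    -1.576]
now [ 0.5158 -0.3915  0.1013] [-3.142  0.    -1.576] d [0.0035 0.0037 0.2242] r [-0.      0.0002  0.0022] t 11.15 w 0.0458
```

View pics/w5z.png

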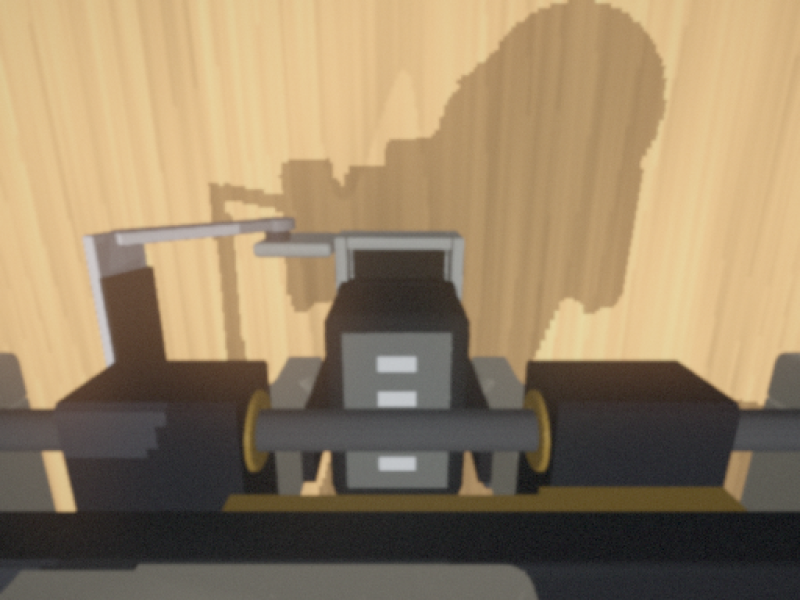

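View pics/s5z.png

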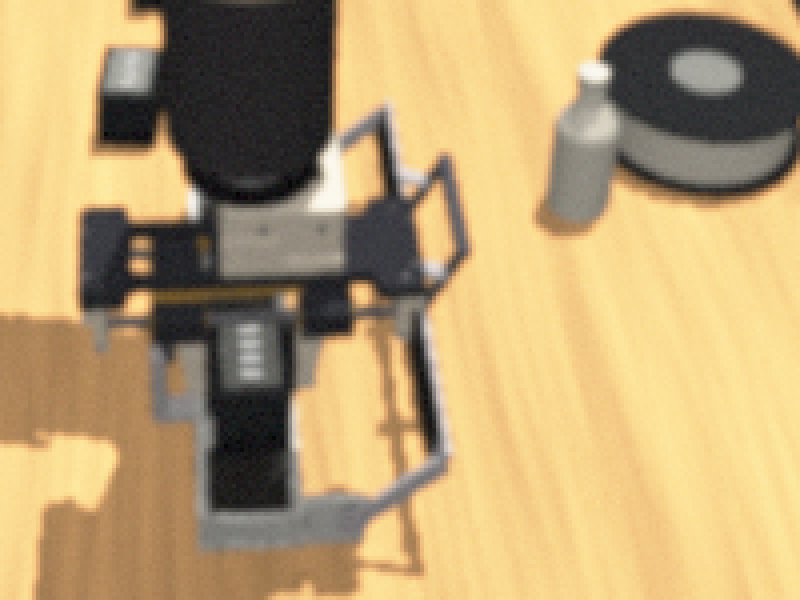

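```bash
python3 -m inch '1 .002 .002 .06 0 0 0;1 .002 .002 .12 0 0 0;1 .002 .002 .17 0 0 0;1 .002 .002 .17 0 0 0'; python3 to.py .515 -.392 .033 -1.578
```

```text
t: 11.6
eef_pos: [0.5135, -0.3923, 0.048]
ee_rot: [3.138, 0.002, -1.577]
force: [-0.7, 1.0, -3.2]
width: 0.0455
now [ 0.5135 -0.3923  0.048 ] [ 3.138e+00  2.000e-03 -1.577e+00] d [-0.0008 -0.0052  0.05  ] r [0.0033 0.0017 0.0009] t 11.6 w 0.0455
```

```bash
python3 -m inch '1 0 -.003 .03 0 0 0;1 0 -.003 .05 0 0 0;1 0 -.003 .052 0 0 0;1 0 -.003 .052 0 0 0'; python3 to.py .515 -.392 .033 -1.578
```

```text
t: 12.0
eef_pos: [0.5158, -0.3936, 0.0347]
ee_rot: [-3.141, -0.0, -1.577]
force: [-0.9, -0.0, -3.5]
width: 0.0454
now [ 0.5158 -0.3936  0.0347] [-3.141 -0.    -1.577] d [-0.0054  0.0027  0.0057] r [-0.0002 -0.0001  0.0006] t 12.0 w 0.0454
```

```bash
python3 -m inch '1 -.003 .002 .006 0 0 0;1 -.003 .002 .01 0 0 0;.33 -.003 .002 .01 0 0 0;.33 -.003 .002 .01 0 0 0;.33 -.003 .002 .01 0 0 0;.33 -.003 .002 .01 0 0 0;.33 0 0 -.1 0 0 0;.33 0 0 -.2 0 0 0;.33 -.2 0 -.35 0 0 0;.33 -.3 0 -.5 0 0 0;.33 -.5 0 -.5 0 0 0;.33 -.5 0 -.5 0 0 0'; python3 look.py w6 .05,.064; python3 to.py .4421 .072 .225 -1.69
```

```text
t: 13.2
eef_pos: [0.5172, -0.2416, 0.1866]
ee_rot: [-3.139, -0.0, -1.577]
force: [-0.2, -0.1, -0.6]
width: 0.0591
[ 0.5172 -0.2416  0.1866] [-3.139 -0.    -1.577]
.05,.064 [ 228    0   55   60 3146] [ 515.8 -381.8] [47.2 47.6] 89.8 0.0583
.05,.064 [302  96  20  23 399] [ 463.7 -316.1] [19.7 17. ] 89.4 0.0587
.05,.064 [298 188  18  22 325] [ 464.5 -226.6] [19.8 16.8] 88.7 0.0585
now [ 0.5174 -0.2392  0.1875] [-3.137  0.    -1.576] d [-1.0361  0.2557 -0.1258] r [-0.0039  0.0005  0.1091] t 13.25 w 0.0588
```

View pics/w6z.png

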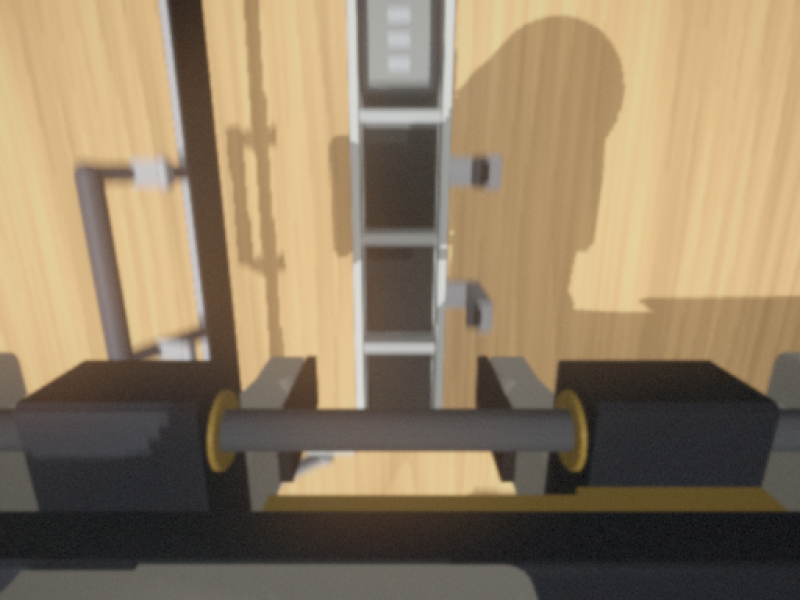

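```bash
python3 -m inch '.3 -1 .25 -.12 0 0 .11;.3 -1 .25 -.12 0 0 .11;.3 -1 .25 -.12 0 0 .11;.3 -1 .25 -.12 0 0 .11;.3 -1 .25 -.12 0 0 .11;.3 -1 .25 -.12 0 0 .11;.3 -1 .25 -.12 0 0 .11;.3 -1 .25 -.12 0 0 .11;.3 -1 .25 -.12 0 0 .11'; python3 look.py w7 .047,.056;python3 to.py .4421 -.0052 .028 -1.691
```

```text
t: 14.15
eef_pos: [0.4436, 0.0567, 0.2204]
ee_rot: [3.141, -0.0, -1.692]
force: [-0.4, 0.2, 0.1]
width: 0.0613
[0.4436 0.0567 0.2204] [ 3.141 -0.    -1.692]
.047,.056 [ 226   87   44   65 2747] [442.1  -5. ] [67. 46.] 83.3 0.0525
now [0.4436 0.0562 0.2203] [ 3.141 -0.    -1.693] d [ 0.2033 -0.0202  0.641 ] r [ 0.0005 -0.0005 -0.0019] t 14.2 w 0.0614
```

```bash
python3 to.py .4445 .0149 .027 -1.691
```

```text
now [0.4436 0.0562 0.2203] [ 3.141 -0.    -1.693] d [ 0.1359 -0.0199  0.6443] r [ 0.0005 -0.0005 -0.0019] t 14.2 w 0.0614
```

```bash
python3 -m inch '.3 .136 -.02 .15 0 0 0;.3 .136 -.02 .3 0 0 0;.3 .136 -.02 .42 0 0 0;.3 .136 -.02 .52 0 0 0;.3 .136 -.02 .6 0 0 0;.3 .136 -.02 .643 0 0 0;.3 .136 -.02 .643 0 0 0;1 .136 -.02 .643 0 0 0;1 .136 -.02 .643 0 0 0;1 .136 -.02 .643 0 0 0;1 .136 -.02 .643 0 0 0;1 .136 -.02 .643 0 0 0' 60; python3 -m inch '1 0 0 0 0 0 0;1 0 0 -.1 0 0 0;1 0 0 -.2 0 0 0;1 0 0 -.28 0 0 0;1 0 0 -.28 0 0 0;1 0 0 -.28 0 0 0'; python3 to.py .5155 -.290 .10 -1.578
```

```text
t: 15.4
eef_pos: [0.4452, 0.0157, 0.0285]
ee_rot: [-3.14, 0.0, -1.692]
force: [0.5, -3.1, 7.0]
width: 0.0457
t: 16.0
eef_pos: [0.4442, 0.0159, 0.1115]
ee_rot: [-3.141, 0.001, -1.693]
force: [-0.5, -0.4, -4.2]
width: 0.0458
now [0.4442 0.0159 0.1115] [-3.141e+00  1.000e-03 -1.693e+00] d [ 0.9832 -0.3601  0.0374] r [-0.0003  0.001  -0.1097] t 16.0 w 0.0458
```

```bash
python3 -m inch '1 .1 -.04 0 0 0 0;1 .983 -.36 .03 0 0 -.11;1 .983 -.36 .03 0 0 -.11;1 .983 -.36 .03 0 0 -.11;1 .983 -.36 .03 0 0 -.11;1 .983 -.36 .03 0 0 -.11;1 .983 -.36 .03 0 0 -.11;1 .983 -.36 .03 0 0 -.11;1 .983 -.36 .03 0 0 -.11;1 .983 -.36 .03 0 0 -.11'; python3 to.py .5154 -.2903 .046 -1.578;python3 look.py w8
```

```text
t: 17.0
eef_pos: [0.5149, -0.2894, 0.1011]
ee_rot: [3.139, 0.001, -1.578]
force: [0.5, 0.1, -3.9]
width: 0.0457
now [ 0.5149 -0.2894  0.1011] [ 3.139e+00  1.000e-03 -1.578e+00] d [ 0.0033 -0.0022  0.1838] r [0.0025 0.0009 0.0004] t 17.0 w 0.0457
[ 0.5149 -0.2894  0.1011] [ 3.139e+00  1.000e-03 -1.578e+00]
```

View pics/w8z.png

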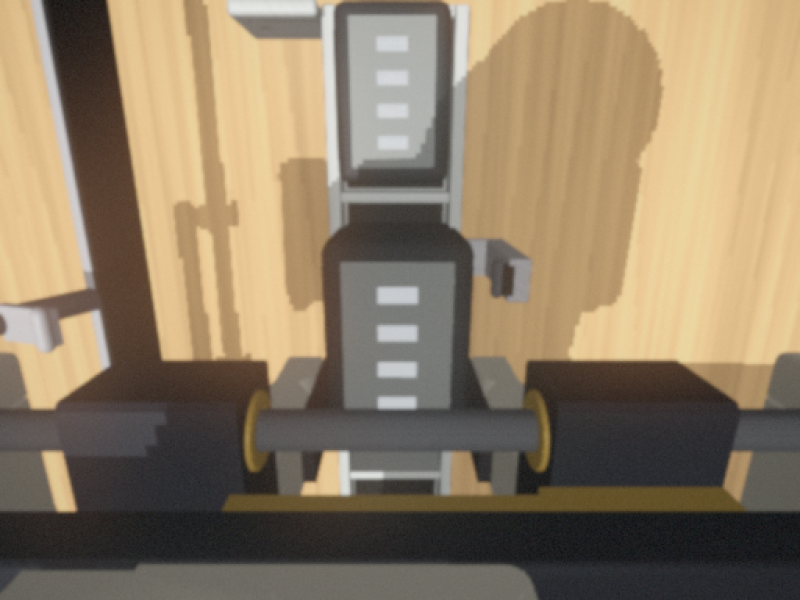

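```bash
python3 -m inch '1 .003 0 .06 0 0 0;1 .003 0 .12 0 0 0;1 .003 0 .17 0 0 0;1 .003 0 .19 0 0 0;1 .003 0 .21 0 0 0;1 .003 0 .224 0 0 0;1 .003 0 .224 0 0 0'; python3 to.py .5154 -.2903 .034 -1.578
```

```text
t: 17.75
eef_pos: [0.516, -0.2908, 0.0354]
ee_rot: [3.141, 0.0, -1.577]
force: [-0.5, -0.1, -3.9]
width: 0.0456
now [ 0.516  -0.2908  0.0354] [ 3.141  0.    -1.577] d [-0.0016  0.0019  0.0047] r [0.0001 0.0001 0.0009] t 17.75 w 0.0456
```

Now release gently (limited opening), rise, and go to the charger for pack A.

```bash
python3 -m inch '1 0 0 .005 0 0 0;.42 0 0 .005 0 0 0;.42 0 0 .005 0 0 0;.42 0 0 .005 0 0 0;.42 0 0 -.1 0 0 0;.42 0 0 -.2 0 0 0;.42 -.2 0 -.35 0 0 0;.3 -.4 0 -.5 0 0 0;.3 -.6 0 -.5 0 0 0;.3 -.6 0 -.5 0 0 0'; python3 look.py w9 .05,.064; python3 to.py .5503 .2755 .12 -1.606
```

```text
t: 18.75
eef_pos: [0.5173, -0.114, 0.1859]
ee_rot: [-3.139, 0.0, -1.578]
force: [1.2, 0.2, -0.7]
width: 0.0606
[ 0.5173 -0.114   0.1859] [-3.139  0.    -1.578]
.05,.064 [303  51  20  25 451] [ 464.4 -225.7] [16.7 20. ] 2.5 0.0587
.05,.064 [148 191  39  10 167] [ 604.5 -103.9] [ 5.7 34.6] 89.8 0.0575
now [ 0.5188 -0.1089  0.1883] [-3.135e+00  1.000e-03 -1.575e+00] d [-1.2814 -0.0982  0.2298] r [-0.0058  0.0013  0.0295] t 18.8 w 0.0609
```

View pics/w9z.png

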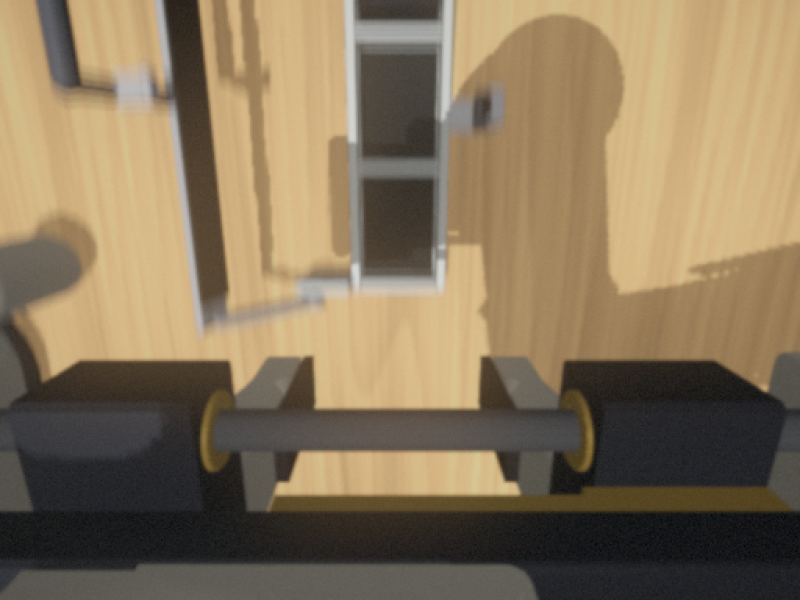

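```bash
python3 -m inch '.3 -1 -.08 0 0 0 .03;.3 -1 -.08 0 0 0 .03;.3 -1 -.08 0 0 0 .03;.3 -1 -.08 0 0 0 .03;.3 -1 -.08 0 0 0 .03;.3 -1 -.08 0 0 0 .03;.3 -1 -.08 0 0 0 .03'; python3 to.py .5503 .2755 .0555 -1.606
```

```text
t: 19.5
eef_pos: [0.5439, 0.1895, 0.1843]
ee_rot: [-3.14, 0.001, -1.604]
force: [-1.2, -0.6, -1.0]
width: 0.0615
now [0.5439 0.1895 0.1843] [-3.140e+00  1.000e-03 -1.604e+00] d [-0.2868 -0.011   0.4295] r [-0.0013  0.0008  0.0015] t 19.5 w 0.0615
```

```bash
python3 -m inch '.3 -.15 -.01 0 0 0 0;.3 -.28 -.01 0 0 0 0;.3 -.287 -.011 .1 0 0 0;.3 -.287 -.011 .25 0 0 0;.3 -.287 -.011 .35 0 0 0;.3 -.287 -.011 .41 0 0 0;.3 -.287 -.011 .43 0 0 0;.3 -.287 -.011 .43 0 0 0;1 -.287 -.011 .43 0 0 0;1 -.287 -.011 .43 0 0 0;1 -.287 -.011 .43 0 0 0;1 -.287 -.011 .43 0 0 0' 60; python3 -m inch '1 0 0 0 0 0 0;1 0 0 0 0 0 0;1 0 0 0 0 0 0';  python3 to.py .5503 .2755 .0555 -1.606
```

```text
t: 20.7
eef_pos: [0.5504, 0.2709, 0.0566]
ee_rot: [-3.14, 0.001, -1.609]
force: [-0.3, 0.6, 6.1]
width: 0.0458
t: 21.0
eef_pos: [0.5504, 0.2709, 0.0566]
ee_rot: [-3.14, 0.001, -1.609]
force: [-1.1, -0.2, 6.2]
width: 0.0456
now [0.5504 0.2709 0.0566] [-3.140e+00  1.000e-03 -1.609e+00] d [-0.0152  0.0009  0.0036] r [-0.0016  0.0012 -0.0025] t 21.0 w 0.0456
```

```bash
python3 -m inch '1 0 0 -.015 0 0 0;1 0 0 -.03 0 0 0;1 0 0 -.045 0 0 0;1 0 0 -.06 0 0 0;1 0 0 -.1 0 0 0;1 0 0 -.2 0 0 0;1 0 0 -.3 0 0 0;1 0 0 -.36 0 0 0;1 0 0 -.36 0 0 0;1 0 0 -.36 0 0 0'; python3 to.py .5165 -.1549 .12 -1.578; python3 look.py w10 .13,.2
```

```text
t: 22.0
eef_pos: [0.5494, 0.2705, 0.1635]
ee_rot: [-3.141, 0.001, -1.609]
force: [-0.8, -0.8, -4.9]
width: 0.0457
now [0.5494 0.2705 0.1635] [-3.141e+00  1.000e-03 -1.609e+00] d [1.4211 0.0554 0.1437] r [-0.0002  0.0009 -0.0297] t 22.0 w 0.0457
[0.5494 0.2705 0.1635] [-3.141e+00  1.000e-03 -1.609e+00]
.13,.2 [ 173  183  162   78 8571] [548.7 255.5] [30.2 78.3] 87.5 0.1821
.13,.2 [ 211  289   86   28 2365] [550.4 294.4] [20.4 47.4] 89.5 0.1876
```

View pics/w10z.png

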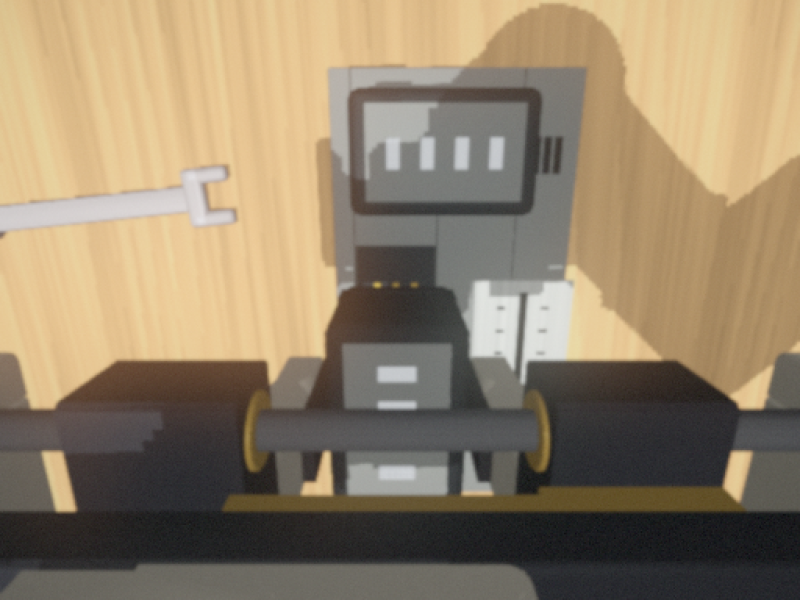

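```bash
python3 -m inch '1 .2 .02 0 0 0 0;1 1 .04 0 0 0 -.03;1 1 .04 0 0 0 -.03;1 1 .04 0 0 0 -.03;1 1 .04 0 0 0 -.03;1 1 .04 0 0 0 -.03;1 1 .04 0 0 0 -.03;1 1 .04 0 0 0 -.03'; python3 to.py .5165 -.1538 .10 -1.578
```

```text
t: 22.85
eef_pos: [0.5253, -0.0305, 0.162]
ee_rot: [3.139, -0.0, -1.581]
force: [0.8, 0.9, -3.4]
width: 0.0457
now [ 0.5253 -0.0305  0.162 ] [ 3.139 -0.    -1.581] d [0.4113 0.0249 0.2069] r [ 0.0022 -0.0004 -0.0025] t 22.85 w 0.0457
```

```bash
python3 -m inch '1 .15 .02 .05 0 0 -.003;1 .3 .025 .1 0 0 -.003;1 .41 .025 .2 0 0 -.003;1 .41 .025 .2 0 0 -.003;1 .41 .025 .2 0 0 -.003;1 .41 .025 .2 0 0 -.003'; python3 to.py .5165 -.1538 .034 -1.578; python3 look.py w11 .05,.0645
```

```text
t: 23.45
eef_pos: [0.5188, -0.1508, 0.1034]
ee_rot: [-3.141, -0.0, -1.573]
force: [-0.3, 0.5, -3.5]
width: 0.0459
now [ 0.5188 -0.1508  0.1034] [-3.141 -0.    -1.573] d [0.0101 0.0077 0.2314] r [-0.0004 -0.0001  0.0049] t 23.45 w 0.0459
[ 0.5188 -0.1508  0.1034] [-3.141 -0.    -1.573]
.05,.0645 [ 220    0   77   23 1639] [ 515.7 -283.5] [47.4 12.2] 0.5 0.0573
.05,.0645 [322  91  29  32 803] [ 464.6 -226.2] [19.8 17. ] 89.7 0.0587
```

View pics/w11z.png

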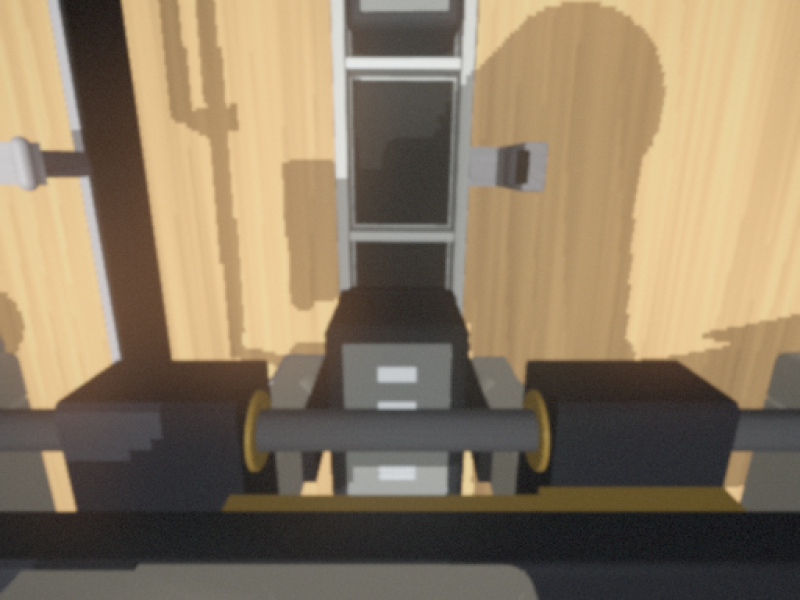

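```bash
python3 -m inch '1 0 0 0 0 0 0;1 0 0 .1 0 0 0;1 0 0 .13 0 0 0;1 0 0 .13 0 0 0;1 0 0 .13 0 0 0'; python3 to.py .5165 -.1538 .034 -1.578
```

```text
t: 24.0
eef_pos: [0.5185, -0.1516, 0.0649]
ee_rot: [-3.141, -0.0, -1.573]
force: [-0.1, -1.2, -2.4]
width: 0.0456
now [ 0.5185 -0.1516  0.0649] [-3.141 -0.    -1.573] d [0.0072 0.0067 0.103 ] r [-0.0003 -0.0003  0.0044] t 24.0 w 0.0456
```

```bash
python3 -m inch '1 .007 .006 0 0 0 .004;1 .007 .006 .05 0 0 .004;1 .007 .006 .08 0 0 .004;1 .007 .006 .1 0 0 .004;1 .007 .006 .1 0 0 .004'; python3 to.py .5165 -.1538 .034 -1.578
```

```text
t: 24.5
eef_pos: [0.5177, -0.1553, 0.0353]
ee_rot: [-3.139, -0.001, -1.578]
force: [3.4, -8.2, -7.0]
width: 0.0457
now [ 0.5177 -0.1553  0.0353] [-3.139e+00 -1.000e-03 -1.578e+00] d [-0.005   0.0039  0.0042] r [-0.0028 -0.0014 -0.0003] t 24.5 w 0.0457
```

```bash
python3 -m inch '1 .004 0 0 0 0 0;1 .004 0 0 0 0 0'; python3 -m inch '1 0 0 .006 0 0 0;1 0 0 .01 0 0 0;1 0 0 .01 0 0 0'; python3 to.py .5165 -.1538 .034 -1.578
```

```text
t: 24.7
eef_pos: [0.5171, -0.1556, 0.0352]
ee_rot: [-3.14, -0.0, -1.579]
force: [1.7, -4.3, -2.3]
width: 0.046
t: 25.0
eef_pos: [0.5172, -0.1553, 0.0347]
ee_rot: [-3.139, -0.001, -1.577]
force: [-8.9, 2.8, 28.7]
width: 0.0458
now [ 0.5172 -0.1553  0.0347] [-3.139e+00 -1.000e-03 -1.577e+00] d [-0.0051  0.0023  0.0023] r [-0.0024 -0.001   0.0008] t 25.0 w 0.0458
```

```bash
python3 -m inch '1 0 0 -.006 0 0 0;.35 0 0 -.006 0 0 0;.35 0 0 -.006 0 0 0;.35 0 0 -.006 0 0 0;.35 0 0 -.1 0 0 0;.35 0 0 -.2 0 0 0;.35 -.2 0 -.35 0 0 0;.3 -.4 0 -.4 0 0 0;.3 -.55 0 -.45 0 0 0;.3 -.55 0 -.45 0 0 0'; python3 look.py w12 .05,.064
```

```text
t: 26.0
eef_pos: [0.5177, 0.0125, 0.1676]
ee_rot: [-3.14, 0.001, -1.577]
force: [0.1, -0.1, 0.4]
width: 0.0615
[0.5177 0.0125 0.1676] [-3.140e+00  1.000e-03 -1.577e+00]
.05,.064 [ 224    0   59   41 2325] [ 517.3 -130.6] [29.7 47.6] 89.8 0.0581
.05,.064 [126  52  46   9 216] [ 604.2 -103.6] [ 5.1 33.6] 89.6 0.0572
```

View pics/w12z.png

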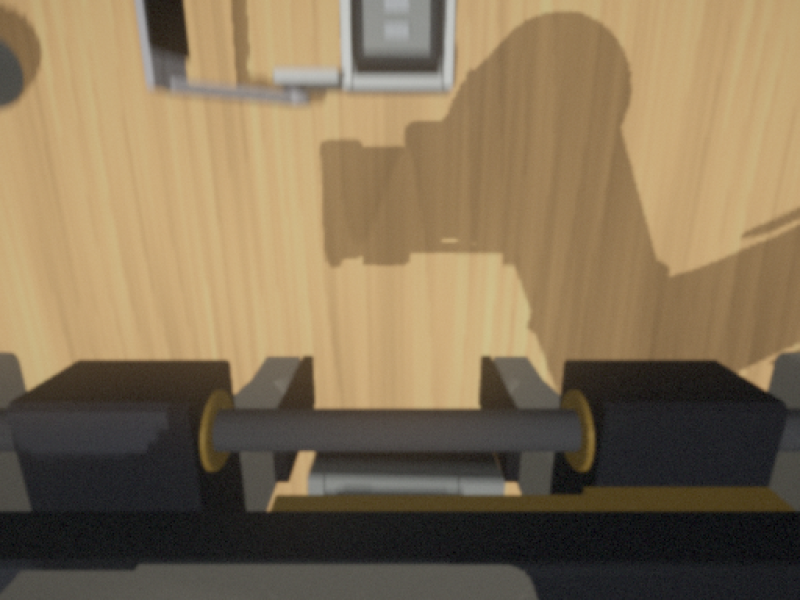

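```bash
python3 to.py .5542 .385 .165 -1.606
```

```text
now [0.5191 0.0151 0.1691] [-3.137e+00  2.000e-03 -1.576e+00] d [-1.2334 -0.1105  0.0162] r [-0.0042  0.0018  0.0286] t 26.05 w 0.0616
```

```bash
python3 -m inch '.3 -1 -.1 0 0 0 .03;.3 -1 -.1 0 0 0 .03;.3 -1 -.1 0 0 0 .03;.3 -1 -.1 0 0 0 .03;.3 -1 -.1 0 0 0 .03;.3 -1 -.1 0 0 0 .03;.3 -1 -.1 0 0 0 .03;.3 -1 -.1 0 0 0 .03'; python3 look.py w13 .074,.087; python3 to.py .5542 .385 .0555 -1.606
```

```text
t: 26.85
eef_pos: [0.5492, 0.3108, 0.1649]
ee_rot: [3.14, -0.001, -1.608]
force: [-0.8, -0.5, 0.1]
width: 0.0615
[0.5492 0.3108 0.1649] [ 3.140e+00 -1.000e-03 -1.608e+00]
.074,.087 [ 225  218   52   43 2104] [553.6 350.7] [39.9 46.9] 88.6 0.0803
now [0.5492 0.3097 0.1652] [ 3.140e+00 -1.000e-03 -1.609e+00] d [-0.2519 -0.0074  0.3655] r [ 0.0012 -0.0011 -0.0029] t 26.9 w 0.0611
```

View pics/w13z.png

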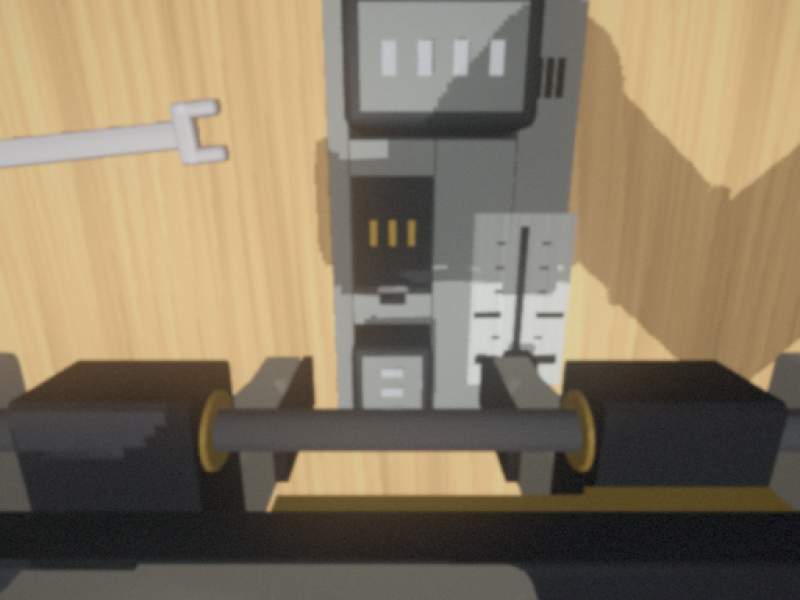

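```bash
python3 -m inch '.3 -.15 -.01 0 0 0 0;.3 -.25 -.01 0 0 0 0;.3 -.25 -.008 .1 0 0 0;.3 -.25 -.008 .2 0 0 0;.3 -.25 -.008 .3 0 0 0;.3 -.25 -.008 .35 0 0 0;.3 -.25 -.008 .366 0 0 0;.3 -.25 -.008 .366 0 0 0;1 -.25 -.008 .366 0 0 0;1 -.25 -.008 .366 0 0 0;1 -.25 -.008 .366 0 0 0;1 -.25 -.008 .366 0 0 0' 60; python3 -m inch '1 0 0 0 0 0 0;1 0 0 0 0 0 0;1 0 0 0 0 0 0';  python3 to.py .5542 .385 .0555 -1.606
```

```text
t: 28.1
eef_pos: [0.5555, 0.3851, 0.0578]
ee_rot: [-3.14, 0.001, -1.61]
force: [-2.4, 0.0, 6.4]
width: 0.0455
t: 28.4
eef_pos: [0.5554, 0.385, 0.0578]
ee_rot: [-3.14, 0.001, -1.609]
force: [-3.0, -0.5, 6.9]
width: 0.0457
now [0.5554 0.385  0.0578] [-3.140e+00  1.000e-03 -1.609e+00] d [0.0003 0.0041 0.0078] r [-0.0012  0.0012 -0.0033] t 28.4 w 0.0457
```

```bash
python3 -m inch '1 0 0 -.015 0 0 0;1 0 0 -.03 0 0 0;1 0 0 -.045 0 0 0;1 0 0 -.06 0 0 0;1 0 0 -.1 0 0 0;1 0 0 -.2 0 0 0;1 0 0 -.3 0 0 0;1 0 0 -.38 0 0 0;1 0 0 -.38 0 0 0;1 0 0 -.38 0 0 0'; python3 look.py w14 .15,.21;python3 to.py .52 .0 .15 -1.606
```

```text
t: 29.4
eef_pos: [0.5552, 0.3846, 0.1717]
ee_rot: [-3.141, 0.002, -1.61]
force: [-0.3, -0.6, -3.7]
width: 0.0456
[0.5552 0.3846 0.1717] [-3.141e+00  2.000e-03 -1.610e+00]
.15,.21 [  173   146   162   115 12410] [553.9 358.1] [54.9 77.9] 87.3 0.1934
now [0.5547 0.3841 0.1703] [ 3.141  0.    -1.61 ] d [1.2841 0.065  0.0678] r [ 0.0004  0.     -0.004 ] t 29.45 w 0.0456
```

View pics/w14z.png

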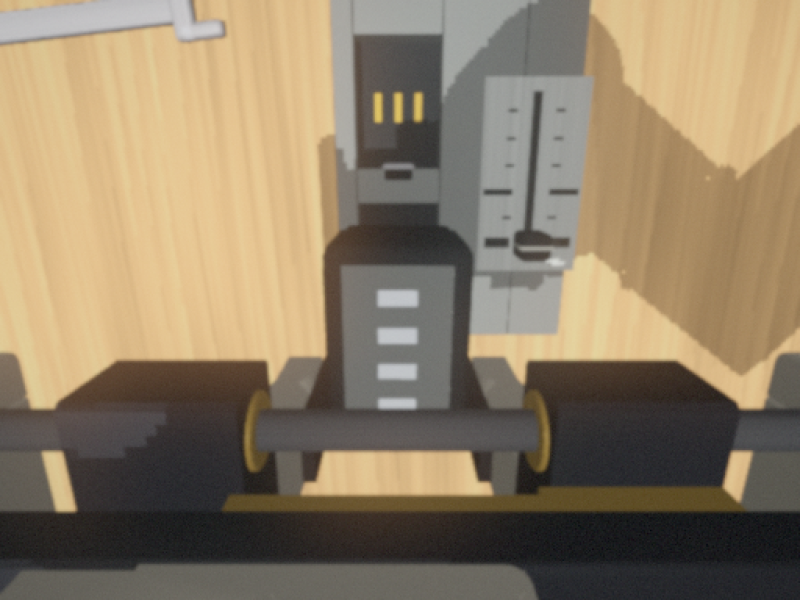

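```bash
python3 -m inch '1 .2 .01 0 0 0 0;1 1 .05 0 0 0 0;1 1 .05 0 0 0 0;1 1 .05 0 0 0 0;1 1 .05 0 0 0 0;1 1 .05 0 0 0 0;1 1 .05 0 0 0 0;1 1 .05 0 0 0 0;1 1 .05 0 0 0 0'; python3 -m inch '1 .2 .01 .05 0 0 .1;1 .3 .02 .1 0 0 1;1 .3 .02 .2 0 0 1;1 .3 .02 .2 0 0 1;1 .3 .02 .2 0 0 1;1 .3 .02 .2 0 0 1;1 .3 .02 .2 0 0 1;1 .3 .02 .2 0 0 1;1 .3 .02 .2 0 0 1;1 .3 .02 .2 0 0 1'; python3 -m inch '1 0 0 0 0 0 1;1 0 0 0 0 0 1;1 0 0 0 0 0 1;1 0 0 0 0 0 1;1 0 0 0 0 0 1;1 0 0 0 0 0 1;1 0 0 0 0 0 1;1 0 0 0 0 0 1;1 0 0 0 0 0 1'; python3 to.py .5155 -.251 .10 1.5636
```

```text
t: 30.35
eef_pos: [0.5283, 0.0855, 0.1699]
ee_rot: [3.141, -0.0, -1.61]
force: [0.5, -0.2, -4.0]
width: 0.0457
t: 31.35
eef_pos: [0.5191, -0.0035, 0.1101]
ee_rot: [3.142, -0.0, -2.654]
force: [0.0, -0.1, -3.9]
width: 0.0453
t: 32.25
eef_pos: [0.5189, -0.0041, 0.1103]
ee_rot: [-3.141, -0.0, 2.585]
force: [-0.2, 1.0, -4.6]
width: 0.0458
now [ 0.5189 -0.0041  0.1103] [-3.141 -0.     2.585] d [-0.4255 -0.7044  0.0345] r [-2.000e-04  0.000e+00  9.749e-01] t 32.25 w 0.0458
```

```bash
python3 -m inch '1 -.1 -.1 0 0 0 .1;1 -.43 -.704 .02 0 0 .975;1 -.43 -.704 .02 0 0 .975;1 -.43 -.704 .02 0 0 .975;1 -.43 -.704 .02 0 0 .975;1 -.43 -.704 .02 0 0 .975;1 -.43 -.704 .02 0 0 .975;1 -.43 -.704 .02 0 0 .975;1 -.43 -.704 .02 0 0 .975;1 -.43 -.704 .02 0 0 .975;1 -.43 -.704 .02 0 0 .975;1 -.43 -.704 .02 0 0 .975'; python3 to.py .5158 -.2507 .10 1.5636; python3 look.py w15 .05,.064 .11,.15
```

```text
t: 33.45
eef_pos: [0.5152, -0.253, 0.1045]
ee_rot: [3.141, -0.004, 1.562]
force: [0.2, -0.2, -3.7]
width: 0.0456
now [ 0.5152 -0.253   0.1045] [ 3.141 -0.004  1.562] d [0.0078 0.0018 0.0149] r [ 0.0005 -0.0035 -0.0017] t 33.45 w 0.0456
[ 0.5152 -0.253   0.1045] [ 3.141 -0.004  1.562]
.05,.064 [ 218    5   75  113 8051] [ 516.9 -150.2] [66.8 47.6] 89.6 0.0585
.05,.064 [169 164  26  30 665] [ 464.4 -226.1] [19.7 17.3] 88.1 0.0585
.05,.064 [ 226  289   58   27 1509] [ 515.3 -327.2] [47.3 27.5] 0.1 0.0586
.11,.15 [  173   151   162   110 12161] [ 515.5 -226.1] [55.1 78.1] 89.3 0.1273
.11,.15 [ 461  194   51   31 1137] [ 633.9 -227.9] [14.4 26.6] 85.8 0.1208
```

View pics/w15z.png

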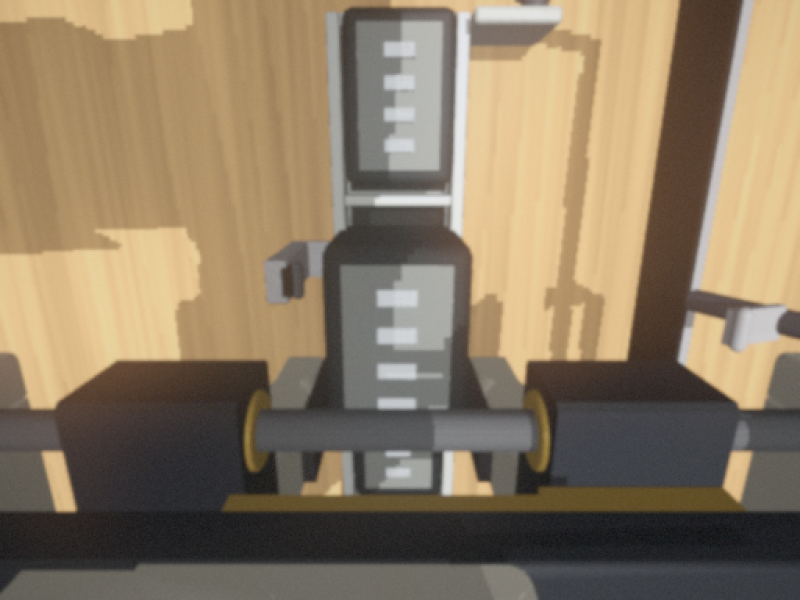

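```bash
python3 -m inch '1 .006 .002 .02 0 0 0;1 .006 .002 .1 0 0 0;1 .006 .002 .15 0 0 0;1 .006 .002 .18 0 0 0;1 .006 .002 .2 0 0 0;1 .006 .002 .2 0 0 0'; python3 to.py .5158 -.2507 .036 1.5636
```

```text
t: 34.1
eef_pos: [0.5154, -0.2517, 0.0437]
ee_rot: [-3.141, -0.005, 1.561]
force: [0.0, 0.1, -3.3]
width: 0.0457
now [ 0.5154 -0.2517  0.0437] [-3.141 -0.005  1.561] d [0.0032 0.0012 0.0257] r [-0.0006 -0.0045 -0.0023] t 34.1 w 0.0457
```

```bash
python3 -m inch '1 .002 0 .015 0 0 0;1 .002 0 .025 0 0 0;1 .002 0 .03 0 0 0;1 .002 0 .03 0 0 0'; python3 to.py .5158 -.2507 .036 1.5636
```

```text
t: 34.5
eef_pos: [0.5159, -0.2512, 0.0359]
ee_rot: [3.141, -0.004, 1.561]
force: [-1.0, 0.9, 0.3]
width: 0.0457
now [ 0.5159 -0.2512  0.0359] [ 3.141 -0.004  1.561] d [ 0.0016 -0.0004 -0.0004] r [ 0.001  -0.0042 -0.0023] t 34.5 w 0.0457
```

```bash
python3 -m inch '.42 0 0 0 0 0 0;.42 0 0 0 0 0 0;.42 0 0 0 0 0 0;.42 0 0 -.1 0 0 0;.42 0 0 -.2 0 0 0;.42 -.2 0 -.35 0 0 0;.35 -.3 -.3 -.55 0 0 0;.35 -.3 -.3 -.65 0 0 0;.35 -.3 -.3 -.65 0 0 0;.35 -.3 -.3 -.65 0 0 0'; python3 look.py w16 .05,.066 .1,.16 .022,.034
python3 - <<'E'
from h import *
from station import arm
for n in("side","scene"):
    f,s=snap(arm,n,n+"16")
f=load("side16");cv2.imwrite('pics/s16z.png',cv2.resize(f['img'][190:340,170:370,::-1],None,fx=4,fy=4,interpolation=3))
E
```

```text
t: 35.5
eef_pos: [0.4244, -0.3439, 0.2361]
ee_rot: [3.133, -0.0, 1.559]
force: [1.7, -0.0, 0.1]
width: 0.0569
[ 0.4244 -0.3439  0.2361] [ 3.133 -0.     1.559]
.05,.066 [318   0  48  22 968] [ 515.9 -175.6] [18.2 47.2] 88.1 0.0577
.05,.066 [ 313   34   49   69 3037] [ 515.2 -230.9] [67. 47.] 89.0 0.0583
.05,.066 [280  54  17  22 319] [ 463.9 -226.3] [20.1 16.5] 89.0 0.0586
.05,.066 [ 309  112   46   60 2473] [ 514.4 -307.9] [66.2 46.8] 89.4 0.0583
.05,.066 [279 141  15  19 255] [ 462.9 -316. ] [16.3 19.8] 0.9 0.0586
.05,.066 [ 307  184   42   54 1764] [ 514.9 -391.3] [47.1 66.4] 0.2 0.0581
.1,.16 [477  44  35  20 480] [ 633.3 -226.7] [26.2 14.7] 5.0 0.1193
.1,.16 [459 111  53  57 867] [ 634.9 -299.6] [32.8 48.6] 5.4 0.1266
.022,.034 [ 296    0   68  235 2123] [ 514.9 -295.7] [274.9  65.3] 89.6 0.0279
```

View pics/w16z.png

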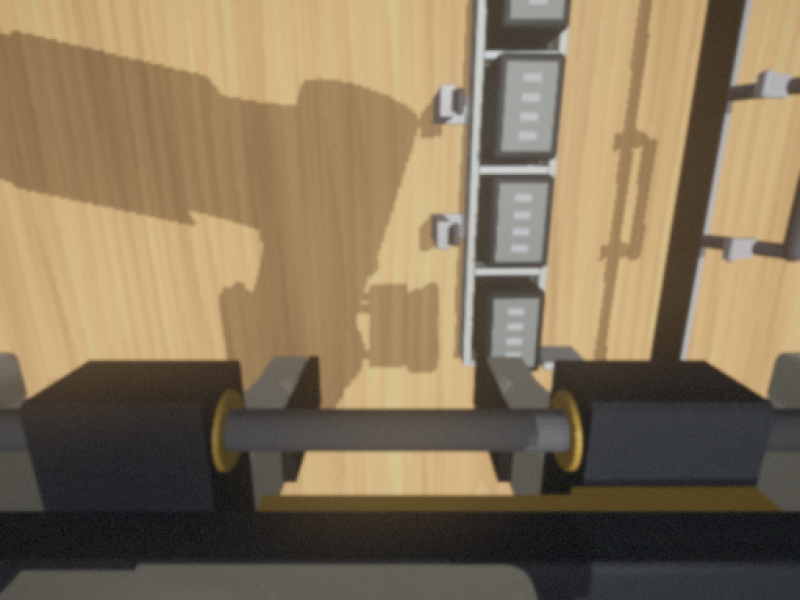

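View pics/s16z.png

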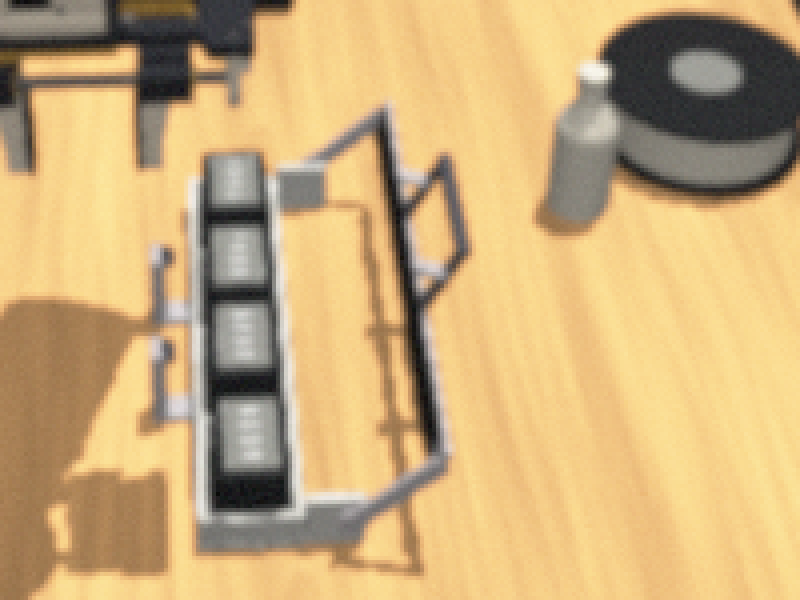

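```bash
python3 - <<'E'
from h import *
for n in("scene16","side16"):
    f=load(n);W=cloud(f);m=(W[...,2]>.095)&(W[...,0]>.6)&(W[...,0]<.72)&(W[...,1]>-.32)&(W[...,1]<-.22)
    w=W[m];print(n,len(w));
    k=w[(w[:,1]>-.305)&(w[:,1]<-.24)];print(np.median(k,0),k.min(0),k.max(0))
    for p in k[np.argsort(k[:,2])][::3]:print(p.round(4))
E
python3 to.py .60 -.20 .25 -1.578
```

```text
scene16 287
[ 0.65811895 -0.27357962  0.13544434] [ 0.65022943 -0.30443831  0.12889802] [ 0.66165063 -0.24062872  0.13939405]
[ 0.6582 -0.2691  0.1289]
[ 0.6598 -0.2947  0.1298]
[ 0.6595 -0.2634  0.1307]
[ 0.6609 -0.2988  0.1309]
[ 0.6593 -0.2467  0.1311]
[ 0.6606 -0.2748  0.1316]
[ 0.6612 -0.2865  0.1318]
[ 0.6592 -0.3036  0.1324]
[ 0.6586 -0.275   0.1328]
[ 0.6615 -0.2598  0.1332]
[ 0.6595 -0.2841  0.1335]
[ 0.6587 -0.2581  0.1336]
[ 0.6599 -0.2886  0.1338]
[ 0.6593 -0.2697  0.1339]
[ 0.6602 -0.286   0.1343]
[ 0.6599 -0.2718  0.1345]
[ 0.6577 -0.2914  0.1347]
[ 0.6598 -0.2622  0.1348]
[ 0.6594 -0.2433  0.135 ]
[ 0.6551 -0.2991  0.1351]
[ 0.6564 -0.2416  0.1352]
[ 0.6583 -0.2933  0.1354]
[ 0.6568 -0.2462  0.1355]
[ 0.6512 -0.2571  0.1357]
[ 0.6559 -0.3034  0.1358]
[ 0.6589 -0.2954  0.136 ]
[ 0.6519 -0.2687  0.1361]
[ 0.655  -0.2655  0.1362]
[ 0.6553 -0.2725  0.1363]
[ 0.658  -0.2575  0.1365]
[ 0.6548 -0.2512  0.1365]
[ 0.655  -0.2559  0.1366]
[ 0.6577 -0.2433  0.1367]
[ 0.6581 -0.255   0.1367]
[ 0.6589 -0.2761  0.1368]
[ 0.6588 -0.269   0.1369]
[ 0.6551 -0.2486  0.1371]
[ 0.6584 -0.
[... 304 characters left out ...]
-0.2573  0.1338]
[ 0.6509 -0.2665  0.1351]
[ 0.6485 -0.3019  0.1354]
[ 0.6566 -0.2634  0.1355]
[ 0.6556 -0.2878  0.1361]
[ 0.6464 -0.2796  0.1363]
[ 0.6471 -0.2558  0.1364]
[ 0.6474 -0.2721  0.1366]
[ 0.6483 -0.2842  0.1368]
[ 0.6565 -0.2449  0.1371]
[ 0.6544 -0.2775  0.1374]
[ 0.6526 -0.2534  0.1375]
[ 0.6549 -0.2738  0.1376]
[ 0.6521 -0.2935  0.1378]
[ 0.6489 -0.2974  0.138 ]
[ 0.653  -0.2503  0.1383]
[ 0.6518 -0.2586  0.1385]
[ 0.6544 -0.259   0.1387]
[ 0.6498 -0.2907  0.1389]
[ 0.6525 -0.2718  0.1395]
[ 0.6491 -0.2957  0.1399]
[ 0.6511 -0.281   0.1406]
now [ 0.4245 -0.3412  0.23  ] [ 3.14  -0.005  1.56 ] d [ 0.477   0.58   -0.0635] r [-7.1000e-03 -2.1000e-03  2.9967e+00] t 35.65 w 0.0571
```

```bash
python3 -m inch '.4 .1 .1 -.06 0 0 -1;.4 .3 .3 -.06 0 0 -1;.4 .3 .3 -.06 0 0 -1;.4 .3 .3 -.06 0 0 -1;.4 .3 .3 -.06 0 0 -1;.4 .3 .3 -.06 0 0 -1;.4 .3 .3 -.06 0 0 -1;.4 .3 .3 -.06 0 0 -1;.4 .3 .3 -.06 0 0 -1;.4 .3 .3 -.06 0 0 -1';python3 -m inch '.4 0 0 0 0 0 -1;.4 0 0 0 0 0 -1;.4 0 0 0 0 0 -1;.4 0 0 0 0 0 -1;.4 0 0 0 0 0 -1;.4 0 0 0 0 0 -1;.4 0 0 0 0 0 -1;.4 0 0 0 0 0 -1'; python3 to.py .655 -.20 .25 -1.578
```

```text
t: 36.65
eef_pos: [0.5156, -0.2518, 0.2477]
ee_rot: [3.138, -0.003, 2.605]
force: [-1.0, -0.0, 0.0]
width: 0.0525
t: 37.45
eef_pos: [0.5156, -0.2521, 0.2482]
ee_rot: [3.138, 0.003, -2.628]
force: [0.5, -0.2, 0.6]
width: 0.0525
now [ 0.5156 -0.2521  0.2482] [ 3.138e+00  3.000e-03 -2.628e+00] d [-0.4901 -0.0772 -0.0049] r [ 0.002   0.0042 -1.0024] t 37.45 w 0.0525
```

```bash
python3 -m inch '.4 -.49 -.077 0 0 0 -1;.4 -.49 -.077 0 0 0 -1;.4 -.49 -.077 0 0 0 -1;.4 -.49 -.077 0 0 0 -1;.4 -.49 -.077 0 0 0 -1;.4 -.49 -.077 0 0 0 -1;.4 -.49 -.077 0 0 0 -1;.4 -.49 -.077 0 0 0 -1;.4 -.49 -.077 0 0 0 -1'; python3 look.py w17 .125,.15; python3 to.py .655 -.271 .113 -1.578
```

```text
t: 38.35
eef_pos: [0.6549, -0.2, 0.2486]
ee_rot: [-3.141, 0.005, -1.588]
force: [0.0, 0.5, 0.5]
width: 0.0527
[ 0.6549 -0.2     0.2486] [-3.141  0.005 -1.588]
.125,.15 [ 247   47   17  119 1489] [ 652.  -272.5] [99.9 13.8] 89.5 0.1363
now [ 0.6549 -0.2     0.2486] [-3.141  0.005 -1.587] d [ 0.2388 -0.0041  0.451 ] r [-0.0003  0.0045 -0.0089] t 38.4 w 0.053
```

View pics/w17z.png

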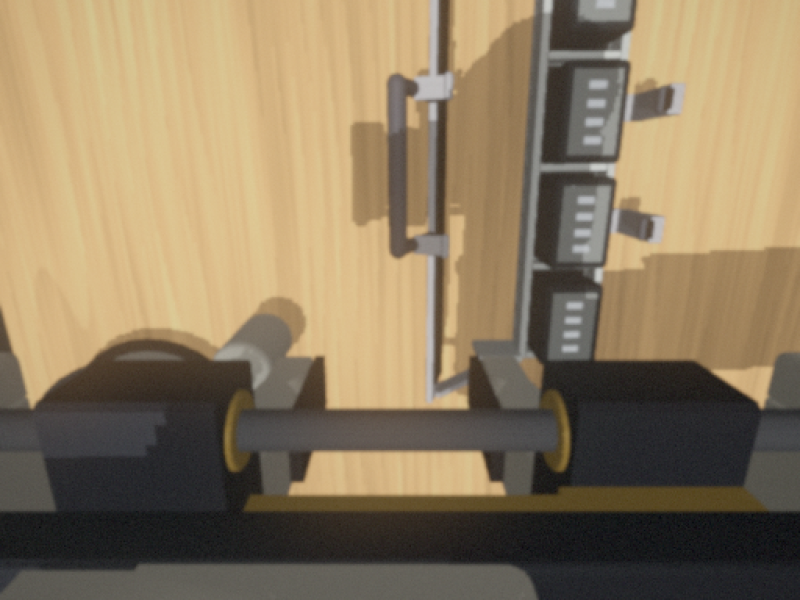

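```bash
python3 -m inch '.4 .24 0 .1 0 0 -.009;.4 .24 .003 .2 0 0 -.009;.4 .24 .003 .3 0 0 -.009;.4 .24 .003 .4 0 0 -.009;.4 .24 .003 .45 0 0 -.009;.4 .24 .003 .45 0 0 -.009;1 .24 .003 .45 0 0 -.009;1 .24 .003 .45 0 0 -.009;1 .24 .003 .45 0 0 -.009;1 .24 .003 .45 0 0 -.009;1 .24 .003 .45 0 0 -.009;1 .24 .003 .45 0 0 -.009' 20; python3 to.py .655 -.271 .113 -1.578
```

```text
t: 39.6
eef_pos: [0.6535, -0.2713, 0.1137]
ee_rot: [-3.141, 0.005, -1.571]
force: [-0.6, -0.8, 0.8]
width: 0.0105
now [ 0.6535 -0.2713  0.1137] [-3.141  0.005 -1.571] d [-0.0012 -0.005   0.0023] r [-0.0009  0.0044  0.0064] t 39.6 w 0.0105
```

Run:
```python
import numpy as np
r=.1285;h=(.5756,.030);x0,z0=.6535,.1327
for t in np.r_[58:155:8,154,156,158,159.4]:
    a=np.radians(t);x=h[0]+r*np.cos(a);z=h[1]+r*np.sin(a);print(t,round((x0-x)/.3,3),round((z0-z)/.3,3),round(x,4),round(z-.019,4))
```

```text
58.0 0.033 -0.021 0.6437 0.12
66.0 0.085 -0.049 0.6279 0.1284
74.0 0.142 -0.069 0.611 0.1345
82.0 0.2 -0.082 0.5935 0.1382
90.0 0.26 -0.086 0.5756 0.1395
98.0 0.319 -0.082 0.5577 0.1382
106.0 0.378 -0.069 0.5402 0.1345
114.0 0.434 -0.049 0.5233 0.1284
122.0 0.487 -0.021 0.5075 0.12
130.0 0.535 0.014 0.493 0.1094
138.0 0.578 0.056 0.4801 0.097
146.0 0.615 0.103 0.4691 0.0829
154.0 0.645 0.155 0.4601 0.0673
154.0 0.645 0.155 0.4601 0.0673
156.0 0.651 0.168 0.4582 0.0633
158.0 0.657 0.182 0.4565 0.0591
159.4 0.661 0.192 0.4553 0.0562
```

```bash
python3 -m inch '1 .033 -.021 0 0 0 0;1 .033 -.021 0 0 0 0' >/dev/null & sleep 0; wait; python3 to.py .655 -.271 .113 -1.578
```

```text
now [ 0.6581 -0.2764  0.1104] [ 3.137  0.012 -1.572] d [-0.0181  0.0104 -0.0085] r [0.0043 0.0115 0.006 ] t 39.8 w 0.0104
```

```bash
python3 -m inch '1 -.033 .021 0 0 0 0;1 -.033 .021 0 0 0 0;1 -.033 .021 0 0 0 0'; python3 to.py .6535 -.271 .1137 -1.578
```

```text
t: 40.1
eef_pos: [0.6535, -0.2742, 0.1141]
ee_rot: [-3.14, 0.001, -1.572]
force: [0.8, -10.8, -1.0]
width: 0.0098
now [ 0.6535 -0.2742  0.1141] [-3.140e+00  1.000e-03 -1.572e+00] d [-0.0107 -0.0001  0.0014] r [-0.0012  0.001   0.0062] t 40.1 w 0.0098
```

```bash
python3 -m inch '1 .01 .033 -.021 0 0 0;1 .01 .085 -.049 0 0 0;1 .01 .142 -.069 0 0 0;1 .01 .2 -.082 0 0 0;1 .01 .26 -.086 0 0 0;1 .01 .26 -.086 0 0 0'; python3 to.py .5756 -.271 .1395 -1.578
```

```text
t: 40.7
eef_pos: [0.5754, -0.2741, 0.1414]
ee_rot: [-3.137, 0.004, -1.571]
force: [-1.4, 5.8, 10.0]
width: 0.0101
now [ 0.5754 -0.2741  0.1414] [-3.137  0.004 -1.571] d [-0.0103 -0.0008  0.0065] r [-0.0041  0.0042  0.0066] t 40.7 w 0.0101
```

```bash
python3 -m inch '1 -.003 .059 -.002 0 0 0;1 -.003 .118 .011 0 0 0;1 -.003 .174 .031 0 0 0;1 -.003 .227 .059 0 0 0;1 -.003 .275 .095 0 0 0;1 -.003 .318 .137 0 0 0;1 -.003 .318 .137 0 0 0'; python3 to.py .4801 -.271 .097 -1.578
```

```text
t: 41.4
eef_pos: [0.4788, -0.2732, 0.097]
ee_rot: [3.141, 0.005, -1.572]
force: [2.3, 1.9, -4.3]
width: 0.0104
now [ 0.4788 -0.2732  0.097 ] [ 3.141  0.005 -1.572] d [-0.0073 -0.0043  0.0001] r [0.0003 0.0048 0.0057] t 41.4 w 0.0104
```

```bash
python3 -m inch '1 0 .02 .024 0 0 0;1 0 .037 .047 0 0 0;1 0 .053 .073 0 0 0;1 0 .067 .099 0 0 0;1 0 .073 .112 0 0 0;1 0 .079 .126 0 0 0;1 0 .083 .136 0 0 0;1 0 .083 .136 0 0 0' 40; python3 to.py .4553 -.271 .0562 -1.578
```

```text
t: 42.2
eef_pos: [0.4558, -0.273, 0.057]
ee_rot: [-3.14, 0.005, -1.571]
force: [2.8, 3.2, -2.3]
width: 0.0096
now [ 0.4558 -0.273   0.057 ] [-3.14   0.005 -1.571] d [-0.0068  0.0018  0.0027] r [-0.0014  0.0044  0.0066] t 42.2 w 0.0096
```

```bash
python3 -m inch '1 0 0 .01 0 0 0;1 0 0 .016 0 0 0;1 0 0 .016 0 0 0'; python3 to.py .4553 -.271 .0562 -1.578
```

```text
t: 42.5
eef_pos: [0.4557, -0.2732, 0.0556]
ee_rot: [-3.14, 0.004, -1.57]
force: [-8.6, 12.9, 37.1]
width: 0.0103
now [ 0.4557 -0.2732  0.0556] [-3.14   0.004 -1.57 ] d [-0.0074  0.0014 -0.0021] r [-0.0014  0.0034  0.008 ] t 42.5 w 0.0103
```

```bash
python3 -m inch '1 0 0 -.012 0 0 0;.6 0 0 -.012 0 0 0;.6 0 0 -.012 0 0 0;.6 0 0 -.012 0 0 0;.6 0 0 -.1 0 0 0;.6 0 0 -.25 0 0 0;.6 -.2 -.1 -.4 0 0 0;.6 -.4 -.2 -.6 0 0 0;.6 -.4 -.2 -.65 0 0 0;.6 -.4 -.2 -.65 0 0 0;.6 -.4 -.2 -.65 0 0 0'; python3 look.py w18 .06,.07 .07,.09
python3 - <<'E'
from h import *
from station import arm
f,s=snap(arm,"side","side18");cv2.imwrite('pics/s18z.png',cv2.resize(f['img'][190:340,170:370,::-1],None,fx=4,fy=4,interpolation=3))
E
```

```text
t: 43.6
eef_pos: [0.5178, -0.1526, 0.2515]
ee_rot: [-3.135, 0.004, -1.568]
force: [0.1, 0.3, -0.1]
width: 0.0349
[ 0.5178 -0.1526  0.2515] [-3.135  0.004 -1.568]
.06,.07 [ 235    0   45  215 4184] [ 516.8 -215.3] [229.9  38.2] 87.0 0.0688
.07,.09 [ 264    7   60  107 1911] [ 478.8 -271.2] [101.5  56.7] 89.4 0.0778
```

View pics/w18z.png

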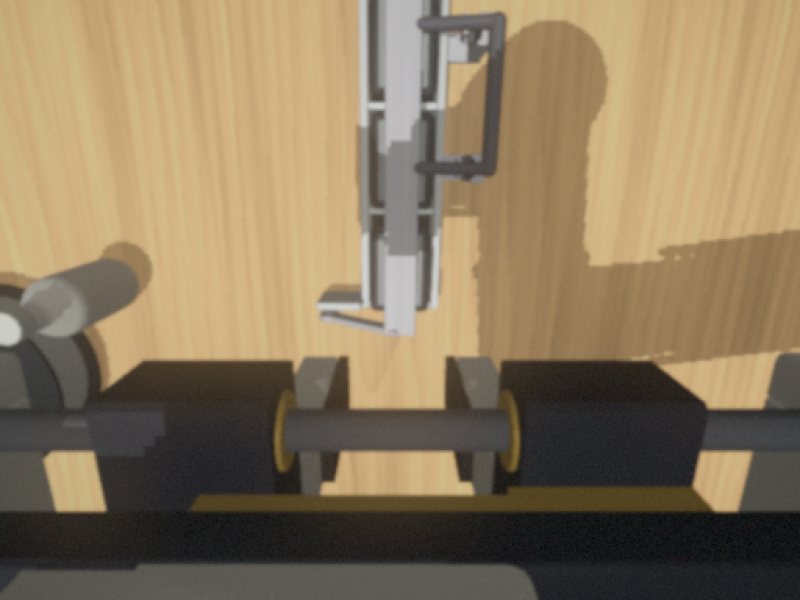

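View pics/s18z.png

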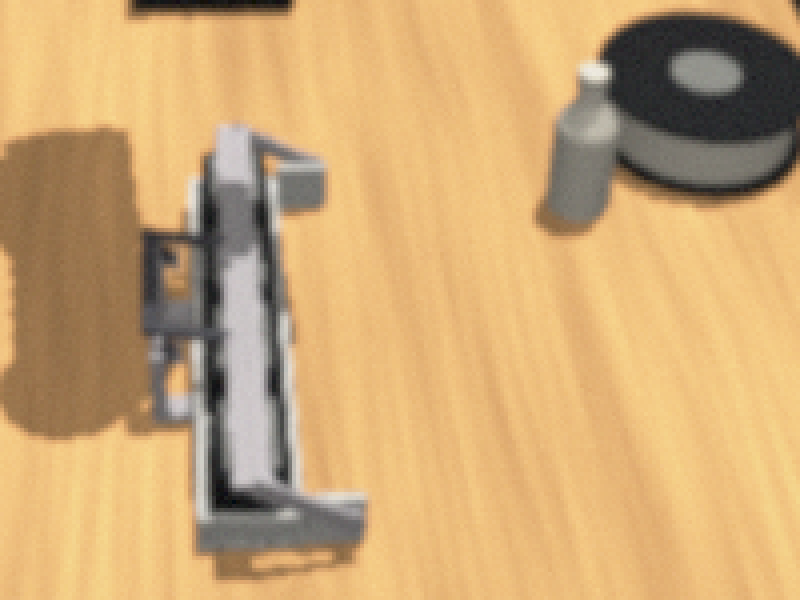

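```bash
python3 - <<'E'
from h import *
f=load('w18');s=dict(np.load('pics/w18_s.npz'));W=cloud(f,s)
m=(W[...,0]<.462)&(W[...,0]>.44)&(W[...,2]>.07)&(W[...,1]<-.24)&(W[...,1]>-.30)
w=W[m];print(len(w),np.percentile(w,[5,50,95],axis=0).round(4))
m=(W[...,0]<.525)&(W[...,0]>.508)&(W[...,2]>.06)&(W[...,1]<-.15)&(W[...,1]>-.30)
w=W[m];A=np.c_[w[:,:2],np.ones(len(w))];print(np.linalg.lstsq(A,w[:,2],rcond=None)[0],np.median(w[:,2]))
E
python3 to.py .475 .357 .25 -1.606
```

```text
690 [[ 0.4514 -0.297   0.077 ]
 [ 0.4569 -0.271   0.0804]
 [ 0.4611 -0.243   0.0822]]
[0.18160151 2.84620411 0.73467938] 0.35043373825186264
now [ 0.5151 -0.1537  0.2478] [-3.141  0.005 -1.57 ] d [-1.7023e+00  1.3270e-01  7.0000e-04] r [-0.0003  0.0045  0.0341] t 43.7 w 0.0351
```

```bash
python3 -m inch '.55 -1 .08 0 0 0 .034;.55 -1 .08 0 0 0 .034;.55 -1 .08 0 0 0 .034;.55 -1 .08 0 0 0 .034;.55 -1 .08 0 0 0 .034;.55 -1 .08 0 0 0 .034;.55 -1 .08 0 0 0 .034;.55 -1 .08 0 0 0 .034'; python3 to.py .475 .357 .20 -1.606
```

```text
t: 44.5
eef_pos: [0.4905, 0.1461, 0.2478]
ee_rot: [3.14, 0.003, -1.605]
force: [0.5, 0.1, 0.5]
width: 0.0394
now [0.4905 0.1461 0.2478] [ 3.140e+00  3.000e-03 -1.605e+00] d [-0.7005  0.0753  0.1613] r [0.002  0.0026 0.0009] t 44.5 w 0.0394
```

```bash
python3 -m inch '.55 -.7 .075 .1 0 0 0;.55 -.7 .075 .16 0 0 0;.55 -.7 .075 .16 0 0 0;.55 -.7 .075 .16 0 0 0;.55 -.7 .075 .16 0 0 0;.55 -.7 .075 .16 0 0 0;.55 -.7 .075 .16 0 0 0;.55 -.7 .075 .16 0 0 0'; python3 to.py .475 .357 .052 -1.606
```

```text
t: 45.3
eef_pos: [0.4769, 0.355, 0.2025]
ee_rot: [-3.141, 0.004, -1.609]
force: [-0.0, -0.6, 0.1]
width: 0.0395
now [0.4769 0.355  0.2025] [-3.141  0.004 -1.609] d [-0.0041  0.0068  0.5016] r [-0.0004  0.0042 -0.0026] t 45.3 w 0.0395
```

```bash
python3 -m inch '.55 -.004 .007 .15 0 0 0;.55 -.004 .007 .3 0 0 0;.55 -.004 .007 .4 0 0 0;.55 -.004 .007 .47 0 0 0;.55 -.004 .007 .5 0 0 0;.55 -.004 .007 .5 0 0 0;1 -.004 .007 .5 0 0 0;1 -.004 .007 .5 0 0 0;1 -.004 .007 .5 0 0 0;1 -.004 .007 .5 0 0 0;1 -.004 .007 .5 0 0 0;1 -.004 .007 .5 0 0 0' 20; python3 to.py .474 .327 .052 -1.606
```

```text
t: 46.5
eef_pos: [0.4751, 0.3594, 0.0535]
ee_rot: [-3.14, 0.006, -1.606]
force: [1.0, -0.3, 7.1]
width: 0.0177
now [0.4751 0.3594 0.0535] [-3.14   0.006 -1.606] d [ 1.081e-01 -1.000e-04  4.300e-03] r [-0.0019  0.0056 -0.0003] t 46.5 w 0.0177
```

```bash
python3 -m inch '1 .025 0 0 0 0 0;1 .05 0 0 0 0 0;1 .075 0 0 0 0 0;1 .1 0 0 0 0 0;1 .1 0 0 0 0 0;1 .1 0 0 0 0 0'; python3 -m inch '.6 0 0 0 0 0 0;.6 0 0 0 0 0 0;.6 0 0 0 0 0 0;.6 0 0 -.1 0 0 0;.6 -.1 0 -.25 0 0 0;.6 -.3 0 -.4 0 0 0;.6 -.35 0 -.5 0 0 0;.6 -.35 0 -.5 0 0 0;.6 -.35 0 -.5 0 0 0;.6 -.35 0 -.5 0 0 0'; python3 look.py w19 .06,.071
python3 - <<'E'
from h import *
f=load('w19');cv2.imwrite('pics/w19c.png',cv2.resize(f['img'][60:240,230:400,::-1],None,fx=3.3,fy=3.3,interpolation=3))
E
```

```text
t: 47.1
eef_pos: [0.474, 0.3292, 0.0534]
ee_rot: [-3.14, 0.006, -1.606]
force: [0.6, -2.0, 8.0]
width: 0.0177
t: 48.1
eef_pos: [0.4762, 0.4322, 0.2012]
ee_rot: [3.14, 0.003, -1.607]
force: [-0.2, -0.1, -1.4]
width: 0.0353
[0.4762 0.4322 0.2012] [ 3.140e+00  3.000e-03 -1.607e+00]
.06,.071 [242  63  20  19 360] [474.1 327.1] [15.4 17.6] 88.5 0.0684
```

View pics/w19z.png

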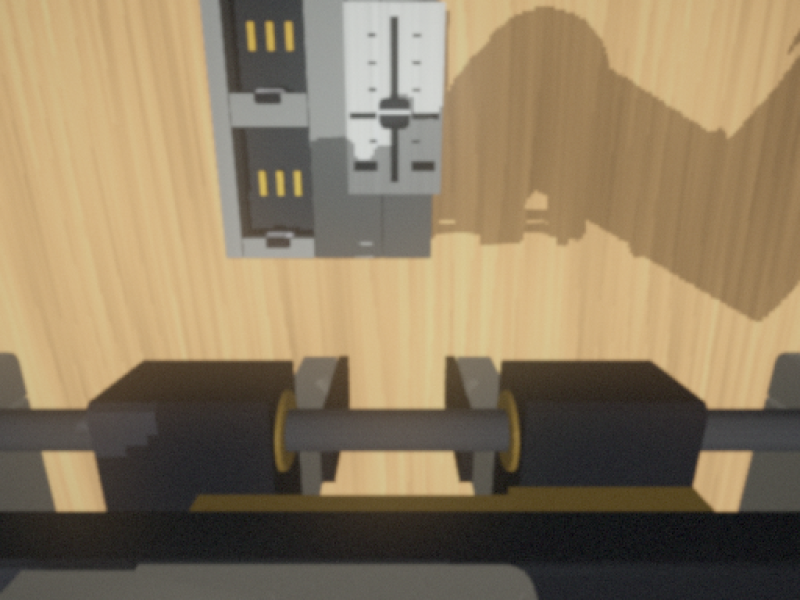

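View pics/w19c.png

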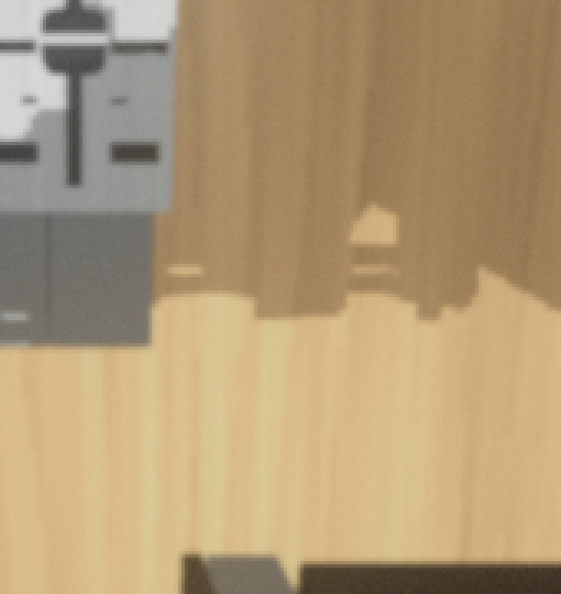

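Run:
```python
from h import *
f=load('w19');s=dict(np.load('pics/w19_s.npz'))
g=cv2.cvtColor(f['img'],cv2.COLOR_RGB2GRAY)
def prof(c0,c1,r0,r1):return g[r0:r1,c0:c1].mean(1).round(0)
print('left line',prof(226,238,64,112));print('right',prof(266,278,64,112));print('idx',prof(248,258,64,84))
```

```text
left line [211. 211. 211. 210. 211. 211. 208. 193. 151. 103.  98. 138. 182. 204.
 211. 212. 212. 212. 212. 212. 212. 212. 213. 212. 211. 207. 205. 206.
 208. 208. 209. 208. 208. 208. 207. 204. 196. 183. 156. 114.  84.  74.
  74.  75.  90. 118. 140. 148.]
right [211. 211. 211. 211. 211. 211. 209. 195. 157. 108.  90. 103. 130. 147.
 153. 154. 154. 154. 153. 154. 153. 153. 153. 153. 152. 148. 145. 147.
 151. 152. 152. 151. 152. 151. 152. 151. 151. 150. 137. 110.  82.  72.
  72.  73.  89. 118. 141. 149.]
idx [ 86.  86.  88.  87.  93. 126. 173. 200. 195. 154. 106.  88.  87.  85.
  82.  79.  77.  84. 106. 126.]
```

Run:
```python
from h import *
f=load('w19');s=dict(np.load('pics/w19_s.npz'))
print('idx',ray(f,253,71.4,.068,s),'tr',ray(f,232,73.6,.046,s),ray(f,272,73.9,.046,s),'zero',ray(f,232,105.6,.046,s),ray(f,272,105.6,.046,s))
```

```text
idx [0.47272739 0.3266686  0.068     ] tr [0.49329386 0.32576171 0.046     ] [0.45411575 0.32741267 0.046     ] zero [0.49497849 0.35580348 0.046     ] [0.45464344 0.35722796 0.046     ]
```

Run:
```python
from h import *
from station import arm
f,s=snap(arm,"scene","fin");cv2.imwrite('pics/finz.png',cv2.resize(f['img'][130:310,50:420,::-1],None,fx=2.15,fy=2.15,interpolation=3))
W=cloud(f);m=(W[...,0]<.47)&(W[...,0]>.44)&(W[...,2]>.07)&(W[...,1]<-.23)&(W[...,1]>-.31);print(np.percentile(W[m],[5,50,95],axis=0))
```

```text
[[ 0.4548444  -0.30489912  0.07323426]
 [ 0.46072536 -0.2708134   0.07859699]
 [ 0.46391328 -0.2332848   0.08151084]]
```

View pics/finz.png

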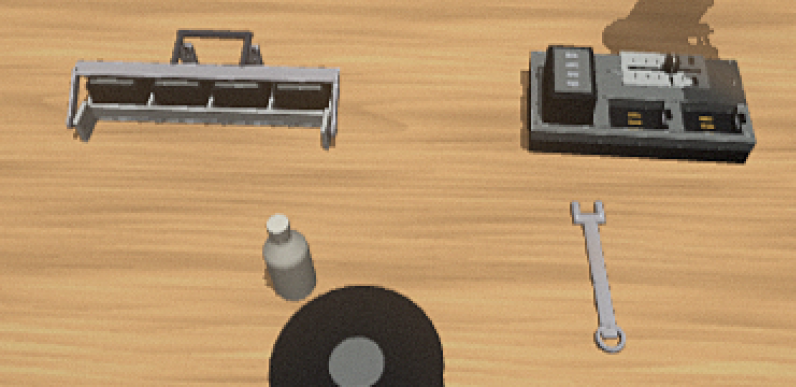

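The last view shows the keeper shut over four packs at left, both small bays empty with the big pack in place at right, and the slider on the scale. The glue bottle and wrench are where they started.

```bash
python3 -c "
from station import arm
print(arm.job_done())"
```

```text
the job is handed in; nothing more can be done
None
```

I completed the task and handed it in about 48 s into the 200 s allowed; the hand-in reports no verdict.

- **Slider to zero:** I slid it against its zero stop (24 N reaction) before touching any pack. A later picture, with both charger packs out, showed it still there.
- **Packs:** Both small charger packs and both loose packs are in the four pockets. All four tops measured about 58 mm above the bench, which is fully down. The big pack, glue bottle and wrench look unmoved.
- **Keeper:** I swung it shut and pressed it to a firm stop (37 N) with the grip at 74.6 mm; shut is 75 mm. After I let go, the wrist camera put the grip's centre at about 75 mm, so it is past the catches. I did not detect the click itself.
- **Slider to trickle:** The index line measured within about 0.5 mm of the long trickle line, which is inside the 2 mm camera calibration.

**Slip on the keeper:** My first keeper move had two row values in the wrong columns. It dragged the gripper about 5 mm along the rod with a residual sideways force of about 11 N. I reversed it before the swing and saw no lasting effect.

**Checks that disagreed:** One plane fit for the bar's height caught the wrong points and gave a meaningless result, so I relied on the grip height instead.

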